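# Nest the camp dishes, then hold the rack lid open

### The job

I want to put the tableware away in one go: nest the three vessels by size on the plank, the blue bowl in the deep white blue-rimmed dish and the aluminium cup in the bowl, all upright and let go, while the rack lid is still shut. Then raise the clear lid of the green dish rack, which falls shut by itself, to 45 degrees and keep holding it still there for me: finish while holding the lid, do not let go. Leave the plate, ladle, soap bottle, jar and wooden spoon as they are.

Things in the scene. Friction and masses are not known exactly. Their poses are not given: they have to be found in the camera images.
- dish: deep white enamel tin dish with a blue rim, the largest vessel, loose, 0.28 kg: 200 mm across at the rim, 30 mm high, wall 4 mm, flat inner floor about 160 mm across, 4 mm above its underside. Origin: centre of its underside, z up. One of three places on the right half of the plank
- bowl: blue melamine bowl, the middle vessel, loose, 0.22 kg: 130 mm across at the rim, 60 mm high, foot 88 mm across; wall 8 mm, nearly upright in its upper 40 mm (outer radius 60 mm at height 20, 65 at the rim), so the rim can be pinched with one finger inside and one outside; inner floor about 72 mm across, 6 mm above the underside. Origin: centre of its underside, z up
- cup: plain aluminium cup without handle, the smallest vessel, loose, 0.10 kg: 62 mm outer diameter from height 25 mm up to the rim, 85 mm high, foot 52 mm across; standing in the bowl it rises well above the bowl's rim, so it can be gripped round its upper part and released there. Origin: centre of its underside, z up
- lid_panel: clear green-edged lid of the green slatted dish rack (250 deep, 300 wide, 100 high, fixed on the left, front towards the robot with some yaw). Origin: middle of the lid's front edge, on its underside, 101 mm above the plank when shut; the hinge axis lies 250 mm from it along +x, at the rack's far top edge, parallel to y; z is the lid's upward normal; the frame tilts with it. 0.4 kg; falls shut from any angle (about 2 N holds it at the bar)
- lid_bar (a point): middle of the lid's white grab bar: round, 10 mm thick, 120 mm long, parallel to the hinge, 45 mm in front of the lid's front edge (40 mm clear gap, open above and below, a stem at each end); 295 mm from the hinge along the lid and 6 mm above the lid's underside, so 107 mm above the plank when shut. It can turn between gripping fingers
- rack_lid (a joint): opening angle of the lid in rad: 0 shut, grows as the front rises, 0.785 is 45 degrees, stop at 1.3
- plate: plain white flat tin plate, 170 mm across, 22 mm high, lying flat in front of the rack on the left. Loose bystander. Origin: centre of its underside
- ladle: stainless steel ladle: cup 80 mm across and 30 mm high whose underside centre is the origin, handle running 300 mm to its -x; lies on the robot's right. Loose bystander. Origin: centre of its underside
- soap: yellow bottle, 60 mm across, 170 mm tall, left of the rack. Loose bystander. Origin: centre of its underside
- jar: glass jar with a red cap, 72 mm across, 100 mm tall, at the back in the middle. Loose bystander. Origin: centre of its underside
- spoon: wooden spoon, 220 mm long, lying at the left. Loose bystander. Origin: between its ends, on the underside
There are look-alikes about, which are no part of the job. Of the things that look like the bowl, the largest one is meant. What is shaped like the cup but pink is not meant.

How it is judged:
On the way:
1. cup nested in the bowl and bowl in the dish on the plank, upright, at rest and released, the lid still shut (horizontal distance between bowl and dish below 0.035 m and z of bowl in the frame of dish between 0.001 and 0.009 m and horizontal distance between cup and bowl below 0.015 m and z of cup in the frame of bowl between 0.003 and 0.011 m and angle between dish's own z axis and vertical below 0.08 rad and angle between bowl's own z axis and vertical below 0.1 rad and angle between cup's own z axis and vertical below 0.12 rad and height (world z) of dish below 0.006 m and linear speed of each of cup, bowl, dish below 0.03 m/s and contact force between each of the fingers, the arm and cup below 0.05 N and contact force between each of the fingers, the arm and bowl below 0.05 N and contact force between each of the fingers, the arm and dish below 0.05 N and value of joint rack_lid below 0.1 rad), for 0.2 s.
At the end, for the whole second after the job is handed in: Robot still holding the lid (over 0.5 N, nothing else carrying it) still at 45 deg within 7 deg (0.665-0.905 rad, under 0.06 rad/s); nest on the plank, untouched, at rest, upright within 5 deg: bowl flat in the dish (centres within 35 mm), cup flat in the bowl (within 15 mm) (horizontal distance between bowl and dish below 0.035 m and z of bowl in the frame of dish between 0.001 and 0.009 m and horizontal distance between cup and bowl below 0.015 m and z of cup in the frame of bowl between 0.003 and 0.011 m and angle between dish's own z axis and vertical below 0.08 rad and angle between bowl's own z axis and vertical below 0.1 rad and angle between cup's own z axis and vertical below 0.12 rad and height (world z) of dish below 0.006 m and linear speed of each of cup, bowl, dish below 0.03 m/s and contact force between each of the fingers, the arm, lid_panel and cup below 0.05 N and contact force between each of the fingers, the arm, lid_panel and bowl below 0.05 N and contact force between each of the fingers, the arm, lid_panel and dish below 0.05 N and value of joint rack_lid between 0.665 and 0.905 rad and velocity of joint rack_lid between -0.06 and 0.06 rad/s and contact force between any of the fingers, the arm and lid_panel above 0.5 N and contact force between lid_panel and plate below 0.05 N and contact force between lid_panel and ladle below 0.05 N and contact force between lid_panel and soap below 0.05 N and contact force between lid_panel and jar below 0.05 N and contact force between lid_panel and spoon below 0.05 N); the arm keeps its last pose, push and grip.
It fails at once if a bystander (plate, ladle, soap bottle, jar, spoon) is pushed more than 25 mm (distance of any of plate, ladle, soap, jar, spoon from where it was at the start of the episode above 0.025 m).
It fails at once if a vessel, the soap bottle or the jar is tipped over (angle between any of cup, bowl, dish, soap, jar's own z axis and vertical above 0.5 rad).
It also fails if it takes over 72 s, if anything falls off the work surface, if the arm or the gripper's body presses on something with over 40 N, if the wrist force passes 120 N, or if a joint passes its speed limit or range.

### The arm

A 6-joint arm with a two-finger parallel gripper is mounted at the origin on the work surface. World frame = base frame: x ahead of the robot, y to its left, z up, the work surface at z = 0. Lengths are in m, angles in rad, forces in N, time in s.
With the tool pointing down it reaches from about 0.375 to 0.9 m from the base axis. Payload 3.1 kg.
Tool frame: the origin (TCP) lies on the centre line of the jaws, within the pads' length; the fingertips stand 14 mm ahead of it and the grasp point (between the pads) lies 5 mm behind it; y points along the fingers, z is the direction in which the jaws open and shut, and the axes are right-handed (so a half turn about y gives the same grasp; the last joint's range is limited). The gripper opens to 87 mm and grips with 3 to 60 N. Pads are 19 mm wide; open, the fingers measure 117 mm over their backs; the gripper's body (75 mm by 190 mm) begins 51 mm behind the grasp point.
Start: joints at [-1.278, 0.527, 1.433, -0, 1.181, -0.178], TCP at [0.284, -0.557, 0.237] pointing down, gripper open.
Joint ranges: [-3.08, 3.08], [-0.75, 2.2], [0.22, 2.44], [-1.43, 4.57], [0, 2.65], [-2.85, 2.85]. Speed limits (rad/s): [2.79, 2.79, 3.14, 3.14, 3.14, 3.14].

### API

Orientations are given as a unit quaternion [x, y, z, w].
In Python, from rig import robot, vision gives the robot as it stands.
- The arm moves only by the shell command python3 -m crank 'ROWS' [FORCE]. ROWS is JSON, a list of rows, each a list of 7 numbers: the shift along the tool's x, y, z as a fraction of full scale, then the turn, a rotation vector about the tool's x, y, z as a fraction of full scale, then the gripper command: -1 is shut, 1 is fully open, values between are in proportion. In form: [[x, y, z, wx, wy, wz, grip], ...]. A call has 1 to 10 rows; each row is the pose to reach, as a shift and turn from the pose commanded when the call began, along the tool's axes at that moment, turning the shorter way round; what a row does not reach only later rows make up. Full scale, the value 1, is 50 cm for a shift and pi rad for a turn. A row lasts 1/8 s, in which the tool goes at most 62.5 mm and 10.7 degrees, less where a joint would pass 70% of its speed; a pose out of reach is approached as far as the arm can. A call with a number of a shift or a turn outside -1 to 1 is refused whole. A call with a gripper value outside its range is refused whole. The fingers move at their own pace and stop on an object; FORCE is the grip in N (left out, the last holds). Time passes only in rows, so rows that repeat a pose let the fingers close. It gives the time, the measured TCP pose, the force and the opening at its end, in the units of the state.
- robot.get_obs(): the state, without advancing time (a new reading comes with each control period).
- vision.camera(name): name is "side" or "top" or "wrist"; returns the picture (480x640x3 uint8, blue, green, red); there is no depth.
- vision.camera_info(name): a dict with "vfov" (degrees; the focal length in pixels is half the picture's height over the tangent of half this angle, whatever the lens; pixels are square), "cx", "cy" (the principal point, pixels), "world_from_camera" (4x4, takes a point from camera to world coordinates); the wrist camera has in their place "tool_from_camera" (4x4, takes a point from camera to tool coordinates, whose origin is the TCP and whose axes are the tool frame's). Camera axes: x right, y up, looking along -z (the intrinsics and any distortion apply to the point x, -y, -z); pixel columns grow to the right and rows downward; lengths in m; the calibration is good to about 2 mm. A picture is of the moment at which its call begins: read the wrist's pose just before it. camera_info takes no time and is no camera call.
- robot.hand_in(): hands the job in, once; it reports no verdict.
The state is a dict: "time": time; "q": joint angles; "joint_velocities": joint speeds; "joint_torque": joint torques, N m; "position": TCP position; "tool_rot": TCP orientation; "ft_force": force on the tool from outside, world axes, zero at the start; "moment": the same for the moment, N m; "grip_width": finger opening in m.
Only numpy, scipy, OpenCV 4.12 (cv2) and the standard library are available. Lean on these libraries where they do the work, as an engineer would, in place of code of your own. Each camera call takes 0.05 s, during which the arm holds its last target.

## Working session

There is one attempt and no reset: what is moved stays moved. The work goes in short steps, Python scripts to look and compute and a shell command to move; the robot and the scene stay as the last step left them, time stands still between calls to the robot, and variables do not carry over. Pictures are saved under pics/ and viewed, and the job is handed in when it is done.

```bash
ls; mkdir -p pics
python3 - <<'E'
from rig import robot, vision
import cv2, numpy as np
o=robot.get_obs()
for k,v in o.items(): print(k,np.round(v,4))
for n in ("side","top","wrist"):
    i=vision.camera_info(n); print(n,i)
for n in ("side","top"):
    cv2.imwrite(f"pics/{n}0.png",vision.camera(n))
E
```

```text
pics
time 0.0
q [-1.2785  0.5285  1.4338 -0.      1.1814 -0.1785]
joint_velocities [ 0.0005 -0.001   0.0007 -0.0004 -0.0004 -0.0003]
joint_torque [ 7.00000e-04 -4.40039e+01 -1.76594e+01  6.32000e-02  5.81000e-02
 -2.00000e-04]
position [ 0.2833 -0.5563  0.2356]
tool_rot [-0.165   0.6884 -0.6869  0.1649]
ft_force [ 0.3757 -0.0688  0.2808]
moment [0.0314 0.033  0.028 ]
grip_width 0.0872
side {'vfov': 49.386482786230644, 'cx': 320.8175396775577, 'cy': 230.32438584762878, 'world_from_camera': array([[ 0.81624322,  0.2982944 , -0.49473979, -0.31329515],
       [-0.57713959,  0.38305118, -0.72123622, -1.23189793],
       [-0.02563006,  0.87423809,  0.48482043,  0.90047354],
       [ 0.        ,  0.        ,  0.        ,  1.        ]])}
top {'vfov': 48.43595890706036, 'cx': 311.89971657936087, 'cy': 235.03247532673805, 'world_from_camera': array([[-3.96276871e-03,  9.98745152e-01, -4.99241108e-02,
         4.44085764e-01],
       [-9.99991644e-01, -3.90769566e-03,  1.20069237e-03,
        -3.75522735e-02],
       [ 1.00409745e-03,  4.99284517e-02,  9.98752292e-01,
         1.65287567e+00],
       [ 0.00000000e+00,  0.00000000e+00,  0.00000000e+00,
         1.00000000e+00]])}
wrist {'vfov': 63.71879663254527, 'cx': 324.0747439311981, 'cy': 244.29213189162232, 'tool_from_camera': array([[-4.20792554e-04, -9.66002156e-01, -2.58533668e-01,
        -7.02826269e-02],
       [-6.98566330e-04,  2.58533911e-01, -9.66001930e-01,
        -1.48929020e-01],
       [ 9.99999667e-01, -2.25883503e-04, -7.83605726e-04,
        -9.17939596e-04],
       [ 0.00000000e+00,  0.00000000e+00,  0.00000000e+00,
         1.00000000e+00]])}
```

View pics/top0.png

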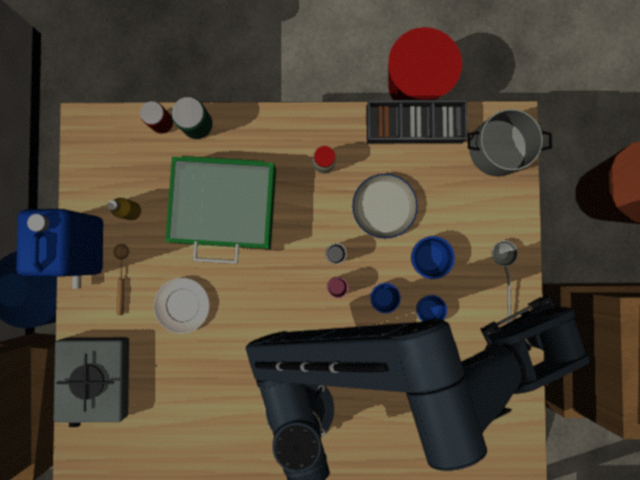

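View pics/side0.png

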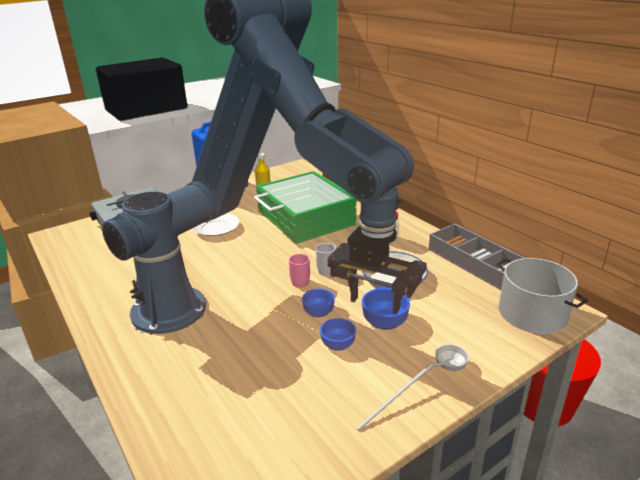

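Candidates in the top view are these. Bowl-like: (433,257) largest, (385,297) and (431,308) smaller. Cup-like: grey (337,253) and pink (337,287). Dish-like: (385,205) blue-rimmed, and the plain plate at (182,305). I choose (433,257), (337,253) and (385,205). Next I'll measure them and check in a crop.

```bash
cat > h.py <<'E'
import cv2, numpy as np
from rig import robot, vision
from scipy.spatial.transform import Rotation as R
def ray(info,u,v,T=None):
    f=240/np.tan(np.radians(info['vfov'])/2)
    M=info['world_from_camera'] if T is None else T
    d=np.array([(u-info['cx'])/f,-(v-info['cy'])/f,-1.0])
    return M[:3,3],M[:3,:3]@d
def onz(info,u,v,z,T=None):
    p,d=ray(info,u,v,T); return p+d*(z-p[2])/d[2]
def proj(info,P,T=None):
    f=240/np.tan(np.radians(info['vfov'])/2)
    M=info['world_from_camera'] if T is None else T
    c=M[:3,:3].T@(np.asarray(P,float)-M[:3,3]); return np.array([info['cx']+f*c[0]/-c[2], info['cy']-f*c[1]/-c[2]])
def wristT(o=None):
    o=o or robot.get_obs()
    T=np.eye(4);T[:3,:3]=R.from_quat(o['tool_rot']).as_matrix();T[:3,3]=o['position']
    return T@vision.camera_info('wrist')['tool_from_camera']
def circ(pts): # algebraic fit
    A=np.c_[2*pts,np.ones(len(pts))]; s=np.linalg.lstsq(A,(pts**2).sum(1),rcond=None)[0]
    return s[:2],np.sqrt(s[2]+s[:2]@s[:2])
E
python3 - <<'E'
from h import *
im=cv2.imread('pics/top0.png'); I=vision.camera_info('top')
hsv=cv2.cvtColor(im,cv2.COLOR_BGR2HSV)
cr=im[150:340,300:540]; cv2.imwrite('pics/crop0.png',cv2.resize(cr,None,fx=3,fy=3,interpolation=cv2.INTER_CUBIC))
cr=im[140:340,100:300]; cv2.imwrite('pics/crop1.png',cv2.resize(cr,None,fx=3,fy=3,interpolation=cv2.INTER_CUBIC))
m=cv2.inRange(hsv,(105,120,40),(130,255,255))
for c in cv2.findContours(m,0,2)[0]:
    if cv2.contourArea(c)>150:
        p=c[:,0].astype(float); w=np.array([onz(I,*q,.06)[:2] for q in p]); h,r=circ(w)
        print('blue',p.mean(0),h,r,len(p))
for n,(u,v),z in (('dish',(385,205),.03),('cup',(337,252),.085),('pink',(337,285),.085),('plate',(182,305),.02),('jar',(325,155),.1),('bar',(216,262),.107),('barL',(195,261),.107),('barR',(236,263),.107)):
    print(n,onz(I,u,v,z))
E
```

```text
blue [431.46511628 309.76744186] [ 0.30392679 -0.39355367] 0.040231193754161315 43
blue [384.72 297.48] [ 0.33694484 -0.25604567] 0.042034606095240734 50
blue [431.24137931 256.93103448] [ 0.45642502 -0.3996413 ] 0.06193873445899387 58
blue [ 29.98170732 266.01829268] [0.47481654 0.79927153] 0.12929377491627414 164
dish [ 0.61617667 -0.26313733  0.03      ]
cup [ 0.47226475 -0.11297266  0.085     ]
pink [ 0.37565789 -0.11236291  0.085     ]
plate [0.31405255 0.35666037 0.02      ]
jar [ 0.75682813 -0.07881413  0.1       ]
bar [0.44433071 0.2383332  0.107     ]
barL [0.44746099 0.29909222 0.107     ]
barR [0.44121223 0.18047313 0.107     ]
```

View pics/crop0.png

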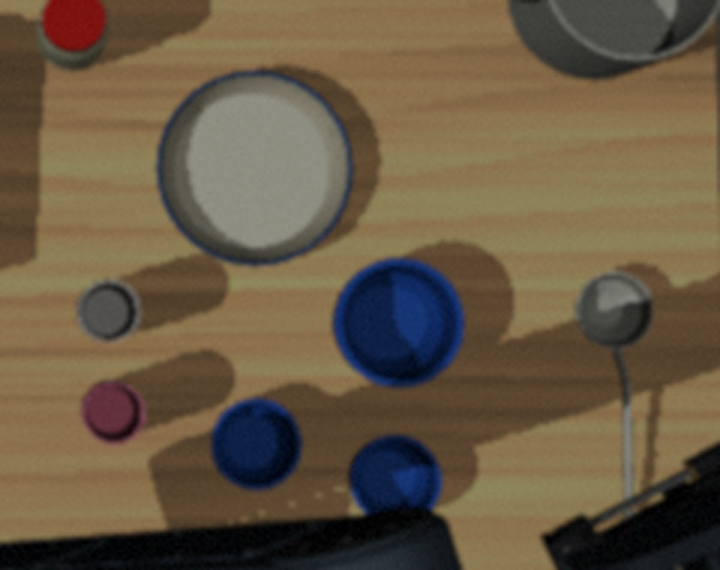

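View pics/crop1.png

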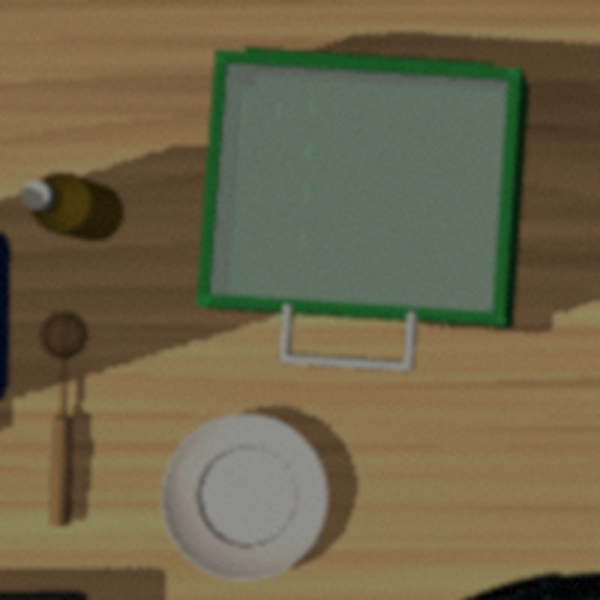

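The crop confirms the choice: big blue bowl at (432.8,257.3) with a rim of about 129 mm, grey cup at (336,253), blue-rimmed dish at (385,205.8) about 199 mm across. The lid bar runs from (195,261) to (236,263).

```bash
cat >> h.py <<'E'
def plan(pos,d,jaw,cmd=None):
    """rows values to reach pos with tool y=d, tool z=+-jaw, from measured pose"""
    o=robot.get_obs(); R0=R.from_quat(o['tool_rot']); p0=np.array(o['position']) if cmd is None else np.array(cmd)
    d=np.array(d,float)/np.linalg.norm(d); best=None
    for s in (1,-1):
        z=s*np.array(jaw,float); z-=d*(z@d); z/=np.linalg.norm(z); x=np.cross(d,z)
        Rt=R.from_matrix(np.c_[x,d,z]); rv=(R0.inv()*Rt).as_rotvec()
        sh=R0.inv().apply(np.array(pos)-p0)
        print('sign',s,'shift',np.round(sh/.5,4),'rot',np.round(rv/np.pi,4),'rows',np.linalg.norm(sh)/.0625,np.degrees(np.linalg.norm(rv))/10.7)
def st():
    o=robot.get_obs(); print('t',round(o['time'],2),'pos',np.round(o['position'],4),'w',round(o['grip_width'],4),'F',np.round(o['ft_force'],2),'q',np.round(o['q'],3))
    print(np.round(R.from_quat(o['tool_rot']).as_matrix(),3))
E
python3 - <<'E'
from h import *
st(); I=vision.camera_info('top')
for n,(u,v),z in (('dish',(385,205.8),.03),('cup',(336.2,253.3),.085),('bowl',(432.8,257.3),.06)): print(n,onz(I,u,v,z))
# side view cross-check
S=vision.camera_info('side')
print(proj(S,[.456,-.40,.06]),proj(S,[.47,-.112,.085]),proj(S,[.614,-.263,.03]))
o=robot.get_obs()
# hover over bowl centre, jaw along current
j=R.from_quat(o['tool_rot']).as_matrix()[:,2]
plan([.40,-.40,.26],[0,0,-1],[1,0,0])
plan([.46,-.46,.26],[0,0,-1],[0,1,0])
E
```

```text
t 0.1 pos [ 0.2833 -0.5564  0.2357] w 0.0869 F [ 0.7  -0.46 -0.31] q [-1.279  0.528  1.434 -0.     1.181 -0.179]
[[-0.891 -0.001  0.454]
 [-0.454  0.002 -0.891]
 [-0.    -1.    -0.002]]
dish [ 0.61372352 -0.26311083  0.03      ]
cup [ 0.46845702 -0.11059871  0.085     ]
bowl [ 0.45577988 -0.39990298  0.06      ]
[384.49924579 300.50615678] [325.38627393 246.8263193 ] [393.52036172 267.7487405 ]
sign 1 shift [-0.3498 -0.0482 -0.173 ] rot [ 0.0005 -0.3501 -0.0004] rows 3.1459705825184545 5.890185800574326
sign -1 shift [-0.3498 -0.0482 -0.173 ] rot [5.000e-04 6.499e-01 6.000e-04] rows 3.1459705825184545 10.932255639047895
sign 1 shift [-0.4024 -0.0485 -0.0116] rot [ 1.000e-04 -8.501e-01 -9.000e-04] rows 3.243472502124001 14.301393604208426
sign -1 shift [-0.4024 -0.0485 -0.0116] rot [0.0006 0.1499 0.    ] rows 3.243472502124001 2.521058961536821
```

Run:
```python
from h import *
plan([.456,-.34,.2],[0,0,-1],[0,1,0])
```

```text
sign 1 shift [-0.5041  0.072  -0.2289] rot [ 1.000e-04 -8.501e-01 -9.000e-04] rows 4.466005456936457 14.301393604208426
sign -1 shift [-0.5041  0.072  -0.2289] rot [0.0006 0.1499 0.    ] rows 4.466005456936457 2.521058961536821
```

```bash
python3 -m crank '[[-0.5,0.02,-0.229,0,0.15,0,0.15],[-0.504,0.072,-0.229,0,0.15,0,0.15],[-0.504,0.072,-0.229,0,0.15,0,0.15],[-0.504,0.072,-0.229,0,0.15,0,0.15],[-0.504,0.072,-0.229,0,0.15,0,0.15],[-0.504,0.072,-0.229,0,0.15,0,0.15],[-0.504,0.072,-0.229,0,0.15,0,0.15],[-0.504,0.072,-0.229,0,0.15,0,0.15]]' 30
python3 - <<'E'
from h import *
st()
T=wristT(); im=vision.camera('wrist'); cv2.imwrite('pics/w1.png',im)
np.save('T1.npy',T)
I=vision.camera_info('wrist')
print(proj(I,[.456,-.40,.06],T),proj(I,[.456,-.335,.06],T))
cv2.imwrite('pics/top1.png',vision.camera('top'))
E
```

```text
time: 1.1
position: [0.4556, -0.342, 0.2007]
tool_rot: [-0.001, -0.707, 0.707, 0.001]
ft_force: [0.5, 0.8, -0.3]
grip_width: 0.0496
t 1.1 pos [ 0.4556 -0.342   0.2007] w 0.0496 F [ 0.47  0.78 -0.32] q [-0.84   0.498  1.611 -0.     1.032  0.733]
[[-1.     0.    -0.002]
 [ 0.002 -0.001 -1.   ]
 [-0.    -1.     0.001]]
[399.82012003 234.1800538 ] [315.52582031 234.35856768]
```

View pics/w1.png

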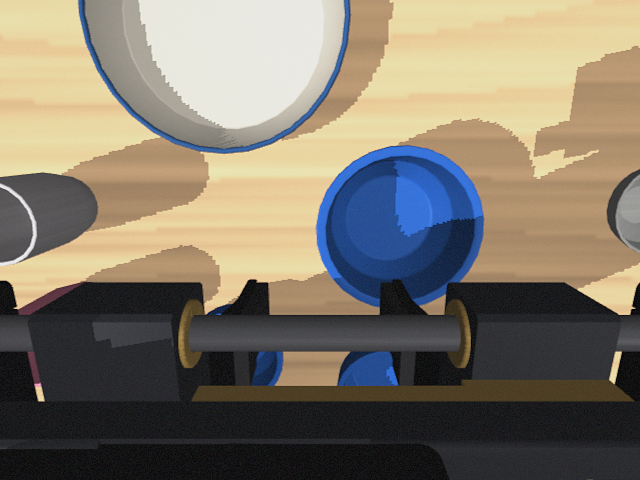

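Run:
```python
from h import *
T=np.load('T1.npy'); I=vision.camera_info('wrist'); im=cv2.imread('pics/w1.png')
hsv=cv2.cvtColor(im,cv2.COLOR_BGR2HSV); m=cv2.inRange(hsv,(100,120,40),(130,255,255)); m[282:]=0; m[:140]=0;m[:,:300]=0
m=cv2.morphologyEx(m,cv2.MORPH_OPEN,np.ones((5,5)))
c=max(cv2.findContours(m,0,2)[0],key=cv2.contourArea)[:,0].astype(float)
c=c[(c[:,1]<275)]
w=np.array([onz(I,*q,.06,T)[:2] for q in c])
for _ in range(3):
    h,r=circ(w); e=abs(np.linalg.norm(w-h,axis=1)-r); w=w[e<max(.002,2*np.median(e))]
print('bowl',h,r,len(w))
m=cv2.inRange(hsv,(100,120,30),(130,255,255)); m[160:]=0; m[:,380:]=0
p=np.argwhere(m)[:,::-1].astype(float); w=np.array([onz(I,*q,.03,T)[:2] for q in p])
for _ in range(3):
    h,r=circ(w); e=abs(np.linalg.norm(w-h,axis=1)-r); w=w[e<max(.002,2*np.median(e))]
print('dish',h,r,len(w))
```

```text
bowl [ 0.45834785 -0.39960401] 0.06365117603692173 166
dish [ 0.61631842 -0.26096147] 0.09777914381694884 2018
```

View pics/top1.png

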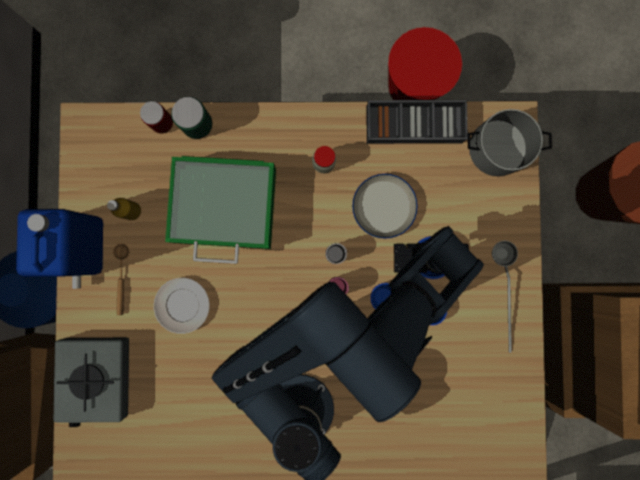

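The picture shows the bowl rim at centre about (400,227), clear of the fingers. The fit gives the bowl at (0.458,-0.400) and the dish at (0.616,-0.262). I'll pinch the bowl's left wall.

```bash
python3 -m crank '[[-0.005,0.08,-0.004,0,0,0,0.15],[-0.005,0.16,-0.004,0,0,0,0.15],[-0.005,0.24,-0.004,0,0,0,0.15],[-0.005,0.30,-0.004,0,0,0,0.15],[-0.005,0.30,-0.004,0,0,0,0.15],[-0.005,0.30,-0.004,0,0,0,0.15]]' 30
python3 - <<'E'
from h import *
st()
cv2.imwrite('pics/s2.png',vision.camera('side')[180:420,230:550]); cv2.imwrite('pics/w2.png',vision.camera('wrist'))
E
```

```text
time: 1.95
position: [0.459, -0.3397, 0.0515]
tool_rot: [-0.001, -0.707, 0.708, 0.0]
ft_force: [-0.4, -0.5, -0.2]
grip_width: 0.0498
t 1.95 pos [ 0.459  -0.3397  0.0515] w 0.0498 F [-0.44 -0.51 -0.21] q [-0.833  0.726  1.704 -0.     0.71   0.739]
[[-1.     0.001 -0.001]
 [ 0.001 -0.001 -1.   ]
 [-0.001 -1.     0.001]]
```

View pics/w2.png

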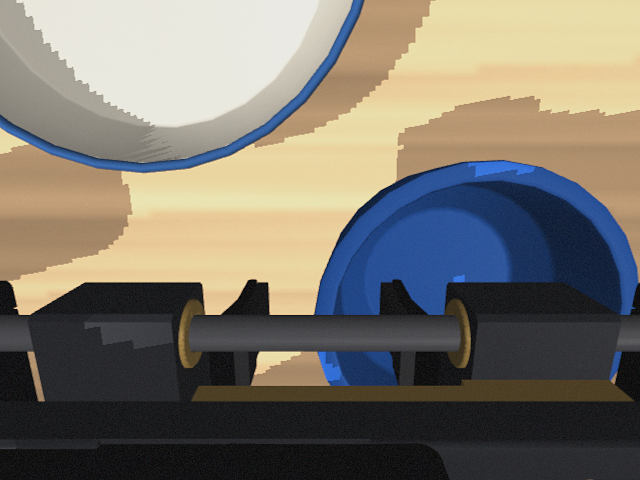

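View pics/s2.png

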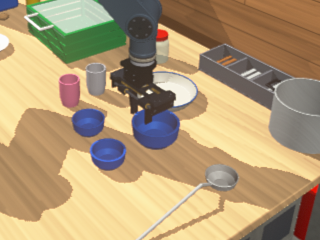

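The wall, at about u 325, lies midway between the fingers (267 and 380). Closing.

```bash
python3 -m crank '[[0,0,0,0,0,0,-1],[0,0,0,0,0,0,-1],[0,0,0,0,0,0,-1],[0,0,0,0,0,0,-1],[0,0,0,0,0,0,-1],[0,0,0,0,0,0,-1]]' 35
python3 - <<'E'
from h import *
st()
E
python3 -m crank '[[0,-0.05,0,0,0,0,-1],[0,-0.1,0,0,0,0,-1],[0,-0.15,0,0,0,0,-1],[0,-0.15,0,0,0,0,-1]]' 35
python3 - <<'E'
from h import *
st()
cv2.imwrite('pics/s3.png',vision.camera('side')[150:390,230:550]); cv2.imwrite('pics/w3.png',vision.camera('wrist'))
E
```

```text
time: 2.8
position: [0.4603, -0.3402, 0.0516]
tool_rot: [-0.001, -0.706, 0.709, -0.001]
ft_force: [1.6, -0.3, 5.2]
grip_width: 0.0104
t 2.8 pos [ 0.4603 -0.3402  0.0516] w 0.0104 F [ 1.56 -0.28  5.24] q [-0.831  0.726  1.703 -0.     0.707  0.739]
[[-1.     0.004  0.001]
 [-0.001 -0.004 -1.   ]
 [-0.003 -1.     0.004]]
time: 3.3
position: [0.4592, -0.3391, 0.1267]
tool_rot: [-0.001, -0.706, 0.708, -0.0]
ft_force: [-0.5, -0.3, -1.6]
grip_width: 0.0089
t 3.3 pos [ 0.4592 -0.3391  0.1267] w 0.0089 F [-0.47 -0.32 -1.57] q [-0.832  0.604  1.669  0.     0.866  0.739]
[[-1.     0.002 -0.001]
 [ 0.001 -0.002 -1.   ]
 [-0.002 -1.     0.002]]
```

View pics/w3.png

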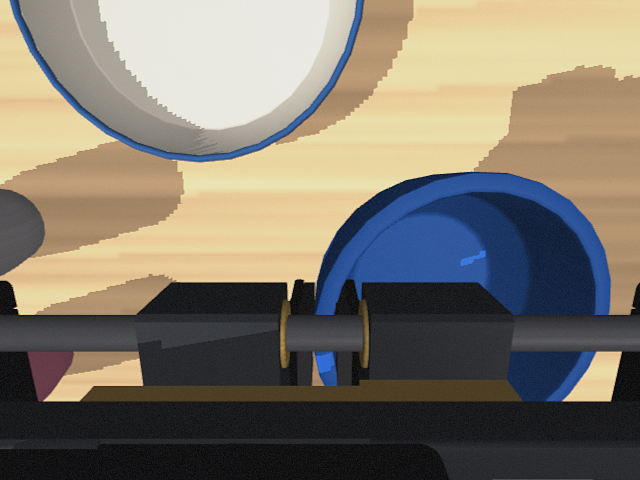

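View pics/s3.png

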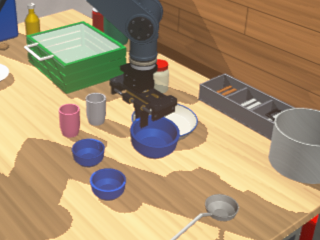

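Run:
```python
from h import *
I=vision.camera_info('wrist'); T=wristT()
im=cv2.imread('pics/w3.png'); hsv=cv2.cvtColor(im,cv2.COLOR_BGR2HSV); m=cv2.inRange(hsv,(100,120,30),(130,255,255)); m[282:]=0; m[:168]=0;m[:,:310]=0
m=cv2.morphologyEx(m,cv2.MORPH_OPEN,np.ones((5,5)))
c=max(cv2.findContours(m,0,2)[0],key=cv2.contourArea)[:,0].astype(float); c=c[c[:,1]<276]
from scipy.optimize import least_squares
def res(x,th):
    # rim plane: height z0 at y=yl, slope th in y
    out=[]
    for q in c[::3]:
        p,d=ray(I,*q,T); n=np.array([0,-np.sin(th),np.cos(th)]); 
        P0=np.array([.459,-.337,x[3]]); s=n@(P0-p)/(n@d); P=p+s*d
        C=np.array([x[0],0,0]); e=np.array([0,np.cos(th),np.sin(th)])
        a=P[0]-x[0]; b=(P-P0)@e-x[1]; out.append(np.hypot(a,b)-.065)
    return out
for th in (0,.04,.08,.12,.16,.2):
    f=lambda x:res([x[0],x[1],0,x[2]],th)
    s=least_squares(f,[.459,-.06,.135],loss='soft_l1',f_scale=.001); print(th,s.x,np.sqrt(np.mean(s.fun**2))*1e3)
```

```text
0 [ 0.45294998 -0.05783485  0.12146532] 0.6436992505889128
0.04 [ 0.45321211 -0.05674587  0.12758315] 0.7242725823535415
0.08 [ 0.45349363 -0.05550725  0.1341639 ] 0.8169732538528299
0.12 [ 0.45379569 -0.05411694  0.14115751] 0.9142432150258675
0.16 [ 0.45411878 -0.05257255  0.14851425] 1.0100243203915673
0.2 [ 0.45446268 -0.05087105  0.15618459] 1.0994290328037146
```

The bowl came up and is held. The rim drooped about 0.08 rad because the drafted wall aligned with the pads, so I'll tilt the tool to compensate and carry it over the dish.

```bash
python3 -m crank '[[-0.08,0,-0.06,0.01,0,0,-1],[-0.16,0,-0.13,0.02,0,0,-1],[-0.24,0,-0.2,0.027,0,0,-1],[-0.314,0,-0.27,0.027,0,0,-1],[-0.314,0,-0.27,0.027,0,0,-1],[-0.314,0,-0.27,0.027,0,0,-1],[-0.314,0,-0.27,0.027,0,0,-1]]' 35
python3 - <<'E'
from h import *
st()
cv2.imwrite('pics/s4.png',cv2.resize(vision.camera('side')[180:330,300:500],None,fx=3,fy=3)); cv2.imwrite('pics/w4.png',vision.camera('wrist'));cv2.imwrite('pics/t4.png',vision.camera('top'))
E
```

```text
time: 4.28
position: [0.6142, -0.2045, 0.1246]
tool_rot: [0.0, -0.677, 0.736, 0.002]
ft_force: [-0.0, -1.0, -1.8]
grip_width: 0.0088
t 4.28 pos [ 0.6142 -0.2045  0.1246] w 0.0088 F [-0.01 -1.04 -1.77] q [-0.459  0.684  1.485 -0.095  0.94   1.168]
[[-1.    -0.002 -0.002]
 [ 0.002 -0.084 -0.996]
 [ 0.002 -0.996  0.084]]
```

View pics/w4.png

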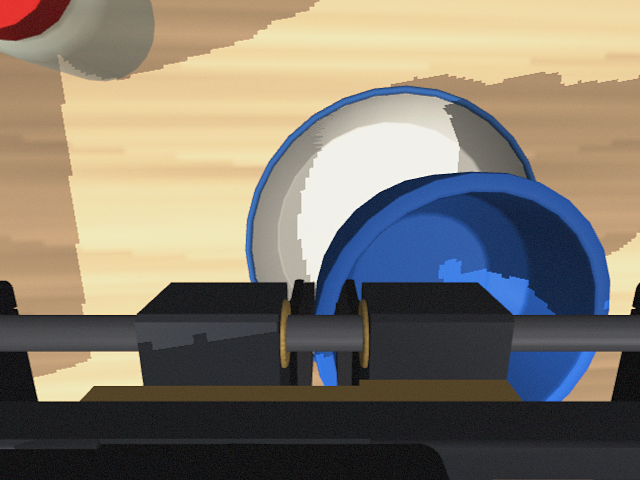

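View pics/s4.png

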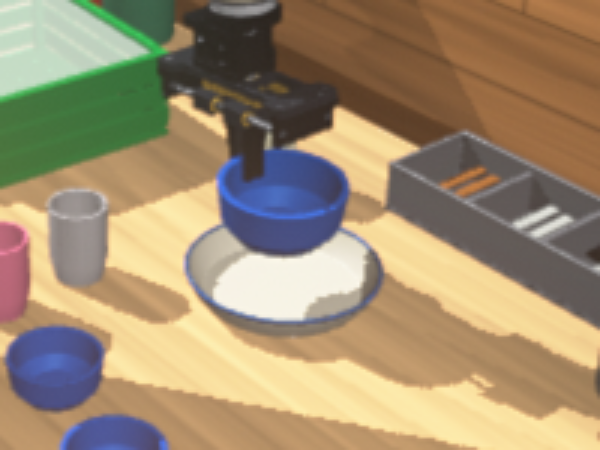

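The bowl hangs level over the dish. Lowering.

```bash
python3 -m crank '[[0,0.05,-0.004,0,0,0,-1],[0,0.09,-0.008,0,0,0,-1],[0,0.11,-0.009,0,0,0,-1],[0,0.12,-0.01,0,0,0,-1],[0,0.128,-0.011,0,0,0,-1],[0,0.133,-0.011,0,0,0,-1],[0,0.133,-0.011,0,0,0,-1]]' 35
```

```text
time: 5.3
position: [0.6159, -0.2039, 0.059]
tool_rot: [-0.0, -0.676, 0.737, 0.0]
ft_force: [-0.5, -0.4, -2.7]
grip_width: 0.0086
```

```bash
python3 -m crank '[[0,0.004,0,0,0,0,-1],[0,0.008,-0.001,0,0,0,-1],[0,0.008,-0.001,0,0,0,-1]]' 35
python3 - <<'E'
from h import *
st()
cv2.imwrite('pics/s5.png',cv2.resize(vision.camera('side')[180:330,300:500],None,fx=3,fy=3))
E
```

```text
time: 5.68
position: [0.6166, -0.2036, 0.0558]
tool_rot: [-0.001, -0.676, 0.737, -0.001]
ft_force: [1.0, 2.4, 5.4]
grip_width: 0.0085
t 5.67 pos [ 0.6166 -0.2036  0.0558] w 0.0085 F [1.   2.38 5.35] q [-0.456  0.782  1.514 -0.105  0.809  1.186]
[[-1.     0.002 -0.   ]
 [-0.    -0.086 -0.996]
 [-0.002 -0.996  0.086]]
```

View pics/s5.png

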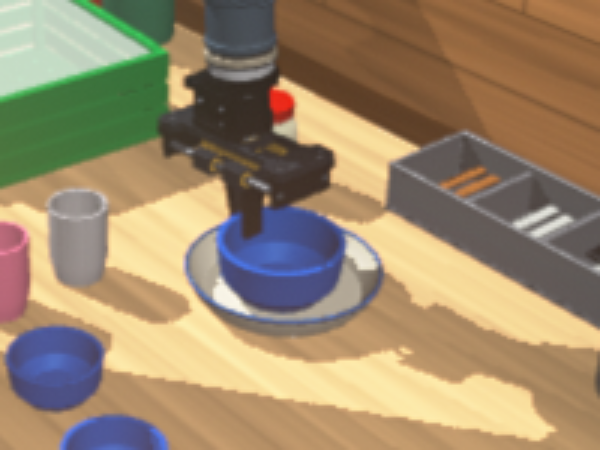

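Contact is felt (+5 N). Releasing, then backing up.

```bash
python3 -m crank '[[0,0,0,0,0,0,-0.1],[0,0,0,0,0,0,-0.1],[0,0,0,0,0,0,-0.1],[0,-0.05,0,0,0,0,-0.1],[0,-0.15,0.01,0,0,0,-0.1],[0,-0.25,0.02,-0.027,0,0,0.9],[0,-0.3,0.02,-0.027,0,0,0.9],[0,-0.3,0.02,-0.027,0,0,0.9]]' 35
python3 - <<'E'
from h import *
st()
cv2.imwrite('pics/s6.png',cv2.resize(vision.camera('side')[180:330,300:500],None,fx=3,fy=3)); T=wristT();np.save('T6.npy',T);cv2.imwrite('pics/w6.png',vision.camera('wrist'))
plan([.4685,-.1105,.2],[0,0,-1],[0,1,0])
plan([.4685,-.1105,.2],[0,0,-1],[1,0,0])
E
```

```text
time: 6.72
position: [0.6169, -0.2019, 0.2074]
tool_rot: [-0.002, -0.706, 0.708, -0.001]
ft_force: [0.1, 1.0, 0.0]
grip_width: 0.0614
t 6.72 pos [ 0.6169 -0.2019  0.2074] w 0.0614 F [0.07 0.96 0.01] q [-0.488  0.59   1.402 -0.     1.145  1.084]
[[-1.     0.005 -0.001]
 [ 0.001 -0.003 -1.   ]
 [-0.005 -1.     0.003]]
sign 1 shift [ 0.2928  0.0086 -0.1801] rot [-9.000e-04  9.999e-01  4.000e-04] rows 2.7508698646766354 16.820429416193765
sign -1 shift [ 0.2928  0.0086 -0.1801] rot [ 0.0002 -0.0001  0.0006] rows 2.7508698646766354 0.011116699060434384
sign 1 shift [ 0.2928  0.0086 -0.1801] rot [ 7.000e-04 -5.001e-01  3.000e-04] rows 2.7508698646766354 8.413221025427925
sign -1 shift [ 0.2928  0.0086 -0.1801] rot [-3.000e-04  4.999e-01  7.000e-04] rows 2.7508698646766354 8.409220046817044
```

View pics/w6.png

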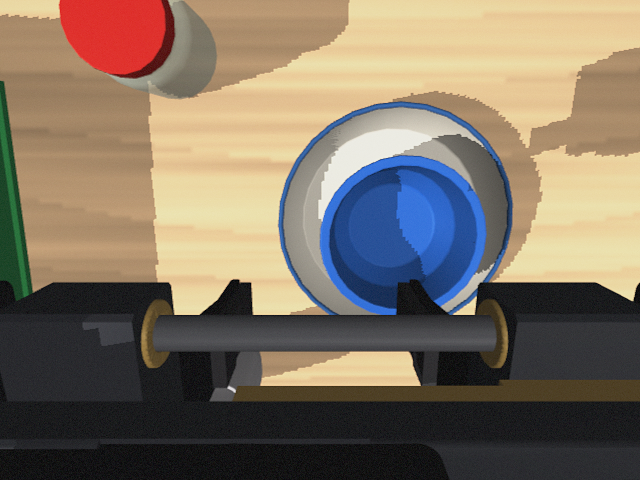

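View pics/s6.png

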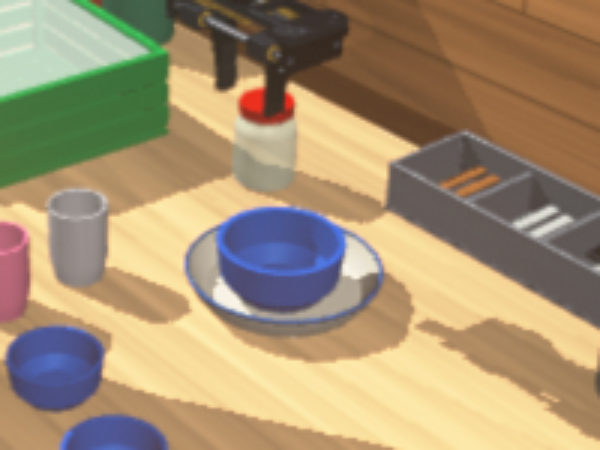

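The bowl sits flat in the dish. I'll measure it and go for a close look at the cup.

```bash
python3 - <<'E'
from h import *
T=np.load('T6.npy'); I=vision.camera_info('wrist'); im=cv2.imread('pics/w6.png')
hsv=cv2.cvtColor(im,cv2.COLOR_BGR2HSV); m=cv2.inRange(hsv,(100,120,40),(130,255,255)); m[280:]=0
n,l,s,c=cv2.connectedComponentsWithStats(cv2.morphologyEx(m,cv2.MORPH_OPEN,np.ones((7,7))))
k=1+np.argmax(s[1:,4]); b=(l==k).astype(np.uint8)
p=max(cv2.findContours(b,0,1)[0],key=cv2.contourArea)[:,0].astype(float); p=p[p[:,1]<276]
def fit(p,z):
    w=np.array([onz(I,*q,z,T)[:2] for q in p])
    for _ in range(4):
        h,r=circ(w); e=abs(np.linalg.norm(w-h,axis=1)-r); w=w[e<max(.0015,2*np.median(e))]
    return h,r,len(w)
print('bowl',fit(p,.064))
m[cv2.dilate(b,np.ones((9,9)))>0]=0
q=np.argwhere(m)[:,::-1].astype(float); print('dish',fit(q,.03))
plan([.41,-.11,.2],[0,0,-1],[0,1,0])
E
python3 -m crank '[[0.1,0,-0.06,0,0,0,1],[0.2,0,-0.12,0,0,0,1],[0.3,0,-0.18,0,0,0,1],[0.41,0,-0.18,0,0,0,1],[0.41,0,-0.18,0,0,0,1],[0.41,0,-0.18,0,0,0,1]]' 20
python3 - <<'E'
from h import *
st()
T=wristT();np.save('T7.npy',T);cv2.imwrite('pics/w7.png',vision.camera('wrist'))
print(proj(vision.camera_info('wrist'),[.4685,-.1105,.085],T))
E
```

```text
bowl (array([ 0.61132126, -0.26150145]), np.float64(0.06390370038301421), 310)
dish (array([ 0.61618642, -0.26118746]), np.float64(0.0978808748258108), 1891)
sign 1 shift [ 0.4098  0.0088 -0.1811] rot [-9.000e-04  9.999e-01  4.000e-04] rows 3.5847848090753933 16.820429416193765
sign -1 shift [ 0.4098  0.0088 -0.1811] rot [ 0.0002 -0.0001  0.0006] rows 3.5847848090753933 0.011116699060434384
time: 7.58
position: [0.411, -0.111, 0.2044]
tool_rot: [0.0, 0.707, -0.707, -0.0]
ft_force: [0.1, -0.7, 0.8]
grip_width: 0.0872
t 7.58 pos [ 0.411  -0.111   0.2044] w 0.0872 F [ 0.09 -0.72  0.82] q [-0.528  0.315  1.947  0.     0.881  1.044]
[[-1.    -0.    -0.001]
 [ 0.001  0.    -1.   ]
 [ 0.    -1.    -0.   ]]
[324.15393957 159.90357467]
```

View pics/w7.png

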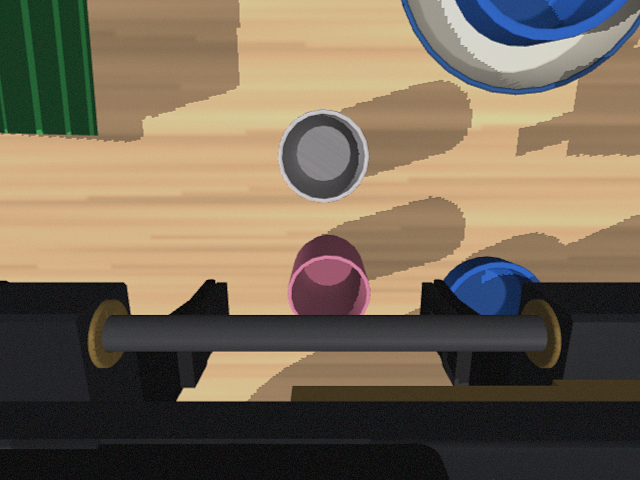

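Run:
```python
from h import *
T=np.load('T7.npy'); I=vision.camera_info('wrist')
P=[onz(I,*q,.085,T) for q in ((279,156),(368,156),(323.5,110),(323.5,202))]
print(np.round(P,4), (P[0]+P[1])/2,(P[2]+P[3])/2)
```

```text
[[ 0.4711 -0.0799  0.085 ]
 [ 0.4711 -0.1402  0.085 ]
 [ 0.5006 -0.1101  0.085 ]
 [ 0.4397 -0.11    0.085 ]] [ 0.47108758 -0.11005893  0.085     ] [ 0.47017276 -0.11005691  0.085     ]
```

The cup rim centre is at (323,156), which gives (0.4705,-0.110), 60 mm across ✓. Moving over it and down.

```bash
python3 -m crank '[[-0.119,0,-0.002,0,0,0,1],[-0.119,0.05,-0.002,0,0,0,1],[-0.119,0.12,-0.002,0,0,0,1],[-0.119,0.19,-0.002,0,0,0,1],[-0.119,0.25,-0.002,0,0,0,1],[-0.119,0.263,-0.002,0,0,0,1],[-0.119,0.263,-0.002,0,0,0,1]]' 20
python3 -m crank '[[0,0,0,0,0,0,-1],[0,0,0,0,0,0,-1],[0,0,0,0,0,0,-1],[0,0,0,0,0,0,-1]]' 20
```

```text
time: 8.5
position: [0.471, -0.1101, 0.0732]
tool_rot: [0.0, 0.707, -0.707, -0.0]
ft_force: [0.6, -0.7, -0.3]
grip_width: 0.087
time: 9.0
position: [0.4706, -0.1101, 0.0742]
tool_rot: [-0.001, -0.707, 0.707, -0.0]
ft_force: [-0.1, 0.3, 3.5]
grip_width: 0.0604
```

```bash
python3 -m crank '[[0,-0.06,0,0,0,0,-1],[0,-0.12,0,0,0,0,-1],[0,-0.18,0,0,0,0,-1],[0,-0.2,0,0,0,0,-1],[0,-0.2,0,0,0,0,-1]]' 20
python3 - <<'E'
from h import *
st()
cv2.imwrite('pics/s8.png',cv2.resize(vision.camera('side')[150:330,250:490],None,fx=3,fy=3))
plan([.6113,-.2615,.172],[0,0,-1],[0,1,0])
plan([.6113,-.2615,.172],[0,0,-1],[.39,.92,0])
E
```

```text
time: 9.62
position: [0.4703, -0.1099, 0.1738]
tool_rot: [-0.0, -0.707, 0.707, -0.0]
ft_force: [0.3, -0.2, -1.3]
grip_width: 0.0604
t 9.62 pos [ 0.4703 -0.1099  0.1738] w 0.0604 F [ 0.3  -0.23 -1.27] q [-0.461  0.435  1.848  0.     0.858  1.11 ]
[[-1.     0.001 -0.   ]
 [ 0.    -0.    -1.   ]
 [-0.001 -1.     0.   ]]
sign 1 shift [-0.2832  0.0017  0.3035] rot [-5.000e-04  9.998e-01  2.000e-04] rows 3.320989871766606 16.819656023139515
sign -1 shift [-0.2832  0.0017  0.3035] rot [ 0.0001 -0.0002  0.0003] rows 3.320989871766606 0.006172681674381442
sign 1 shift [-0.2832  0.0017  0.3035] rot [ 4.000e-04 -8.725e-01 -1.000e-04] rows 3.320989871766606 14.678220776462997
sign -1 shift [-0.2832  0.0017  0.3035] rot [1.000e-04 1.275e-01 3.000e-04] rows 3.320989871766606 2.1442164137896826
```

View pics/s8.png

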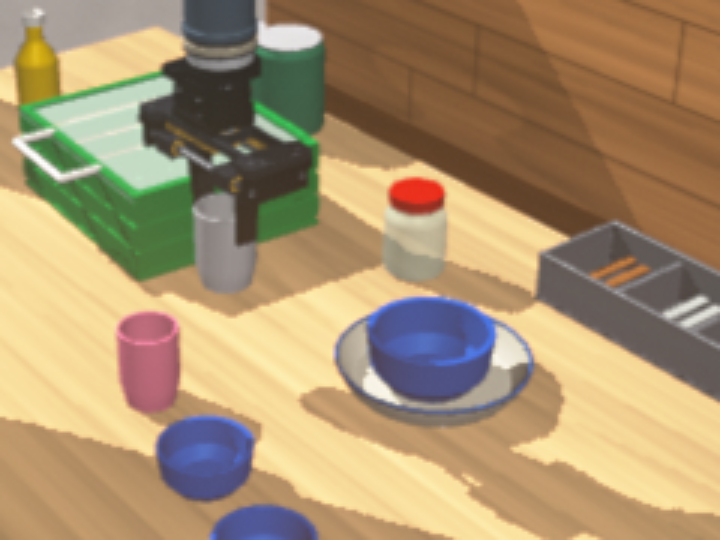

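The cup is held upright. Carrying it over the bowl.

```bash
python3 -m crank '[[-0.07,0,0.075,0,0,0,-1],[-0.14,0,0.15,0,0,0,-1],[-0.21,0,0.225,0,0,0,-1],[-0.26,0,0.28,0,0,0,-1],[-0.283,0,0.3035,0,0,0,-1],[-0.283,0,0.3035,0,0,0,-1],[-0.283,0,0.3035,0,0,0,-1]]' 20
python3 - <<'E'
from h import *
st()
T=wristT();np.save('T9.npy',T);cv2.imwrite('pics/w9.png',vision.camera('wrist'))
cv2.imwrite('pics/s9.png',cv2.resize(vision.camera('side')[150:330,250:490],None,fx=3,fy=3))
E
```

```text
time: 10.55
position: [0.6103, -0.2605, 0.172]
tool_rot: [-0.001, 0.708, -0.706, -0.001]
ft_force: [0.1, 1.0, -0.8]
grip_width: 0.0604
t 10.55 pos [ 0.6103 -0.2605  0.172 ] w 0.0604 F [ 0.14  0.98 -0.78] q [-0.572  0.652  1.385  0.     1.108  0.999]
[[-1.    -0.003 -0.   ]
 [ 0.     0.002 -1.   ]
 [ 0.003 -1.    -0.002]]
```

View pics/w9.png

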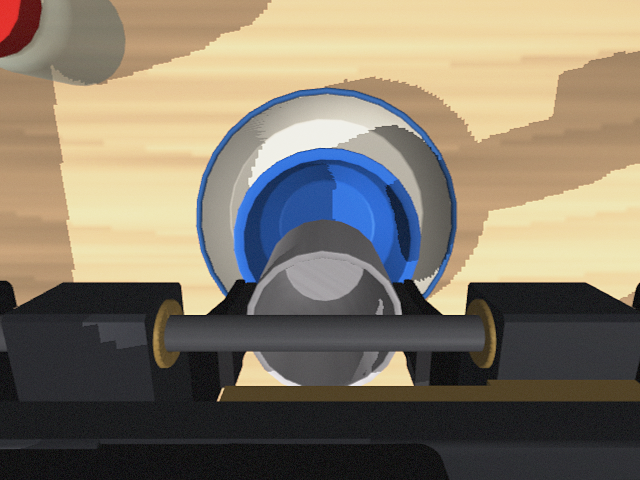

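View pics/s9.png

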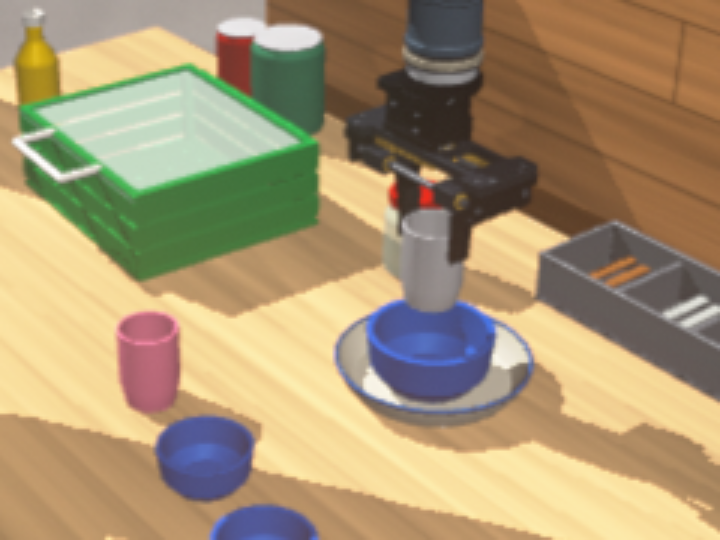

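Run:
```python
from h import *
T=np.load('T9.npy'); I=vision.camera_info('wrist')
for q in ((235,238),(421,238),(328,149)): print(onz(I,*q,.064,T))
for q in ((248,315),(402,315)): print(onz(I,*q,.184,T))
```

```text
[ 0.61558174 -0.19863932  0.064     ]
[ 0.6156556  -0.32615377  0.064     ]
[ 0.67487293 -0.26225292  0.064     ]
[ 0.61536429 -0.23055706  0.184     ]
[ 0.6154195  -0.28997198  0.184     ]
```

```bash
python3 -m crank '[[0,0.03,0.004,0,0,0,-1],[0,0.07,0.004,0,0,0,-1],[0,0.11,0.004,0,0,0,-1],[0,0.14,0.004,0,0,0,-1],[0,0.155,0.004,0,0,0,-1],[0,0.165,0.004,0,0,0,-1],[0,0.17,0.004,0,0,0,-1],[0,0.17,0.004,0,0,0,-1]]' 20
```

```text
time: 11.65
position: [0.6119, -0.2638, 0.0889]
tool_rot: [-0.0, -0.707, 0.707, -0.0]
ft_force: [-0.4, -0.2, -0.4]
grip_width: 0.0607
```

```bash
python3 -m crank '[[0.002,0.003,0,0,0,0,-1],[0.002,0.006,0,0,0,0,-1],[0.002,0.006,0,0,0,0,-1]]' 20; python3 -m crank '[[0.002,0.003,0,0,0,0,-1],[0.002,0.003,0,0,0,0,-1]]' 20;python3 - <<'E'
from h import *
cv2.imwrite('pics/s10.png',cv2.resize(vision.camera('side')[150:330,250:490],None,fx=3,fy=3))
E
```

```text
time: 12.02
position: [0.6106, -0.2637, 0.0856]
tool_rot: [0.0, 0.707, -0.707, -0.0]
ft_force: [0.8, 0.1, -0.5]
grip_width: 0.0605
time: 12.28
position: [0.6098, -0.2638, 0.0843]
tool_rot: [-0.0, -0.707, 0.707, 0.0]
ft_force: [0.3, -0.9, 0.1]
grip_width: 0.0608
```

View pics/s10.png

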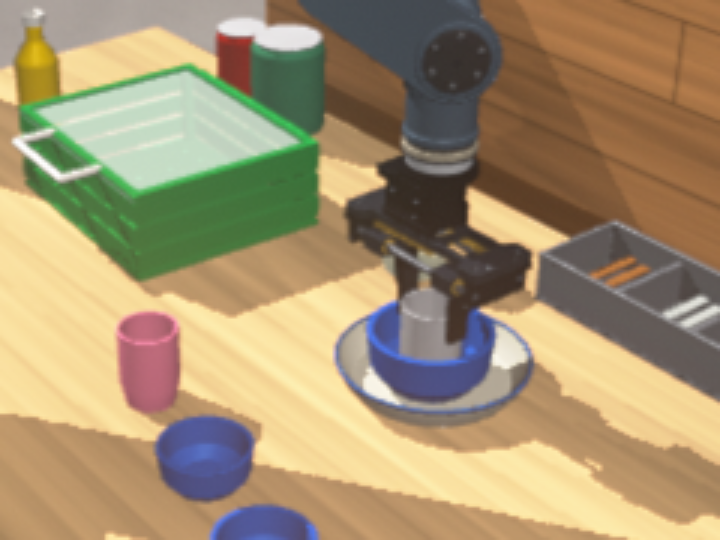

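```bash
python3 -m crank '[[0,0.001,0,0,0,0,-1],[0,0.001,0,0,0,0,0.8],[0,0.001,0,0,0,0,0.8],[0,0.001,0,0,0,0,0.8],[0,-0.03,0,0,0,0,0.8],[0,-0.1,0,0,0,0,0.8],[0,-0.18,0,0,0,0,0.8],[0,-0.25,0,0,0,0,0.8],[0,-0.25,0,0,0,0,0.8]]' 20
python3 - <<'E'
from h import *
st()
T=wristT();np.save('T11.npy',T);cv2.imwrite('pics/w11.png',vision.camera('wrist'))
cv2.imwrite('pics/s11.png',cv2.resize(vision.camera('side')[150:330,250:490],None,fx=3,fy=3))
E
```

```text
time: 13.45
position: [0.6119, -0.265, 0.214]
tool_rot: [-0.003, -0.705, 0.709, -0.003]
ft_force: [0.6, -0.1, -1.3]
grip_width: 0.0784
t 13.45 pos [ 0.6119 -0.265   0.214 ] w 0.0784 F [ 0.65 -0.13 -1.26] q [-0.576  0.605  1.35   0.     1.178  0.995]
[[-1.     0.008 -0.   ]
 [ 0.    -0.005 -1.   ]
 [-0.008 -1.     0.005]]
```

View pics/w11.png

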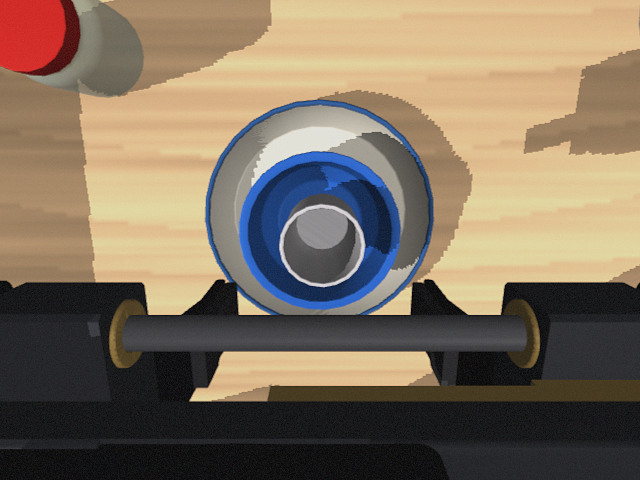

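View pics/s11.png

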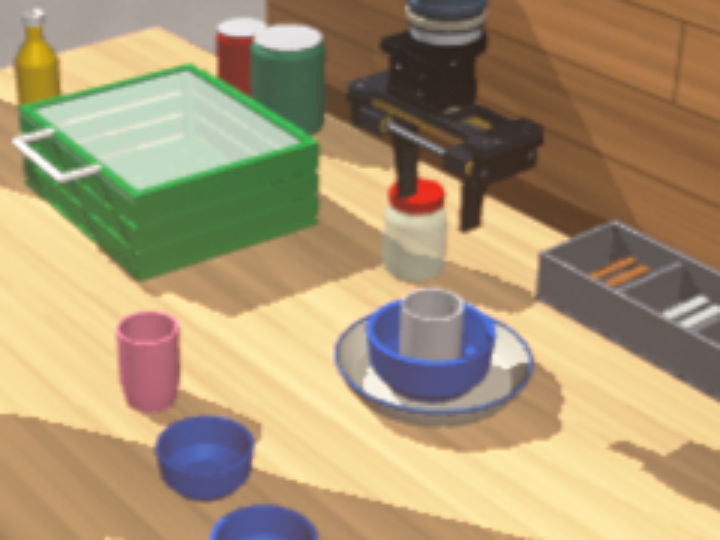

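The nest stands; I'll check offsets from the rim outlines (cup u 279–366, v 204–288; bowl u 239–400, v top 151).

Run:
```python
from h import *
T=np.load('T11.npy'); I=vision.camera_info('wrist')
f=lambda *q:onz(I,q[0],q[1],q[2],T)
b=[f(239,228,.064),f(400,228,.064),f(320,151,.064)]
c=[f(279,246,.095),f(366,246,.095),f(322.5,204,.095),f(322.5,288,.095)]
print('bowl y',(b[0]+b[1])/2,b[0][1]-b[1][1],'x',b[2][0]-.065)
print('cup y',(c[0]+c[1])/2,c[0][1]-c[1][1],'x',(c[2][0]+c[3][0])/2,c[2][0]-c[3][0])
st()
# bar
t=vision.camera_info('top'); 
for q in ((195,261),(236,263),(195.5,261.5),(286/3+100,361/3+140),(411/3+100,368/3+140)): print(onz(t,*q,.107))
```

```text
bowl y [ 0.61645289 -0.26170369  0.064     ] 0.12756883241321315 x 0.6107690874954204
cup y [ 0.6098688  -0.26396037  0.095     ] 0.06255155331503562 x 0.6089882028684729 0.06250582183752762
t 13.55 pos [ 0.6096 -0.2636  0.2098] w 0.0784 F [ 0.04  0.85 -0.56] q [-0.576  0.609  1.355  0.     1.177  0.995]
[[-1.     0.001 -0.   ]
 [ 0.    -0.    -1.   ]
 [-0.001 -1.     0.   ]]
[0.44746099 0.29909222 0.107     ]
[0.44121223 0.18047313 0.107     ]
[0.44601042 0.29763597 0.107     ]
[0.44938384 0.29814144 0.107     ]
[0.44216377 0.17758367 0.107     ]
```

Cup offset in the bowl is about 3 mm, and bowl to dish about 5 mm. The nest is good. Now to the bar: first yaw and translate above it.

Run:
```python
from h import *
plan([.42,.23,.27],[0,0,-1],[.998,-.06,0])
```

```text
sign 1 shift [ 0.3794 -0.1211 -0.9869] rot [-3.00e-04 -4.81e-01 -1.00e-04] rows 8.51422710161942 8.091782698060797
sign -1 shift [ 0.3794 -0.1211 -0.9869] rot [ 1.00e-04  5.19e-01 -3.00e-04] rows 8.51422710161942 8.730648707937556
```

```bash
python3 -m crank '[[0,-0.1,-0.05,0,-0.05,0,-0.3],[0.04,-0.12,-0.16,0,-0.1,0,-0.3],[0.08,-0.12,-0.28,0,-0.16,0,-0.3],[0.13,-0.12,-0.4,0,-0.22,0,-0.3],[0.18,-0.12,-0.52,0,-0.28,0,-0.3],[0.23,-0.12,-0.64,0,-0.34,0,-0.3],[0.28,-0.12,-0.76,0,-0.4,0,-0.3],[0.33,-0.12,-0.88,0,-0.45,0,-0.3],[0.379,-0.12,-0.987,0,-0.481,0,-0.3],[0.379,-0.12,-0.987,0,-0.481,0,-0.3]]' 20
python3 -m crank '[[0,0,0,0,0,0,-0.3],[0,0,0,0,0,0,-0.3]]'
python3 - <<'E'
from h import *
st()
T=wristT();np.save('T12.npy',T);cv2.imwrite('pics/w12.png',vision.camera('wrist'))
a=np.radians(40); xr=np.array([.998,-.06,0]); d=np.sin(a)*xr+np.cos(a)*np.array([0,0,-1]); j=np.cos(a)*xr+np.sin(a)*np.array([0,0,1])
plan(np.array([.445,.238,.107])-.1*d,d,j)
E
```

```text
time: 14.8
position: [0.4171, 0.2324, 0.2678]
tool_rot: [-0.487, 0.514, -0.513, 0.485]
ft_force: [0.1, -0.2, 0.1]
grip_width: 0.0303
time: 15.05
position: [0.4211, 0.2287, 0.2687]
tool_rot: [0.485, -0.515, 0.515, -0.484]
ft_force: [-0.3, -0.1, 0.5]
grip_width: 0.0306
t 15.05 pos [0.4211 0.2287 0.2687] w 0.0306 F [-0.27 -0.14  0.5 ] q [ 2.640e-01  2.890e-01  1.747e+00 -1.000e-03  1.106e+00  3.270e-01]
[[-0.062 -0.001  0.998]
 [-0.998 -0.001 -0.062]
 [ 0.001 -1.    -0.   ]]
sign 1 shift [-0.0216  0.1704 -0.0822] rot [ 0.2223 -0.0007  0.0005] rows 1.5229967290133442 3.739581987267112
sign -1 shift [-0.0216  0.1704 -0.0822] rot [-7.000e-04  9.390e-01  3.419e-01] rows 1.5229967290133442 16.810198283266427
```

View pics/w12.png

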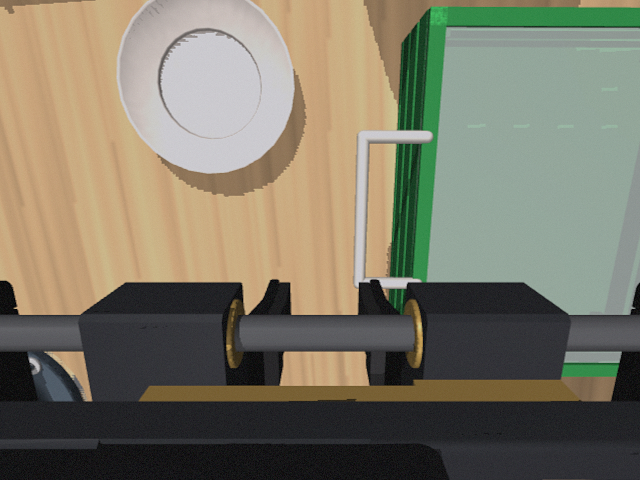

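The bar shows from (363,136) to (360,283), beside the jaw centre. Measuring it.

Run:
```python
from h import *
T=np.load('T12.npy'); I=vision.camera_info('wrist')
im=cv2.imread('pics/w12.png'); hsv=cv2.cvtColor(im,cv2.COLOR_BGR2HSV)
for v in (150,180,210,240,270):
    r=hsv[v,340:385]; k=np.where((r[:,1]<40)&(r[:,2]>150))[0]+340; print(v,k.min(),k.max(),onz(I,(k.min()+k.max())/2,v,.107,T))
print(onz(I,362,132,.107,T),onz(I,360,286,.107,T))
```

```text
150 357 367 [0.45400462 0.29081299 0.107     ]
180 356 366 [0.45236767 0.26763695 0.107     ]
210 355 365 [0.45066391 0.24351505 0.107     ]
240 355 364 [0.44930345 0.21836262 0.107     ]
270 354 363 [0.44746201 0.19216613 0.107     ]
[0.45449389 0.30431607 0.107     ] [0.44818784 0.17762639 0.107     ]
```

```bash
cat >> h.py <<'E'
def lidpose(a):
    xr=np.array([.998,-.066,0]); a=np.radians(a); zz=np.array([0,0,1.])
    return np.sin(a)*xr-np.cos(a)*zz, np.cos(a)*xr+np.sin(a)*zz
BAR=np.array([.450,.240,.107])
E
python3 - <<'E'
from h import *
d,j=lidpose(40); plan(BAR-.1*d,d,j); print(BAR-.1*d)
E
```

```text
sign 1 shift [-0.027   0.1703 -0.0725] rot [ 2.224e-01  1.100e-03 -2.000e-04] rows 1.496753545322024 3.7405851720223486
sign -1 shift [-0.027   0.1703 -0.0725] rot [-3.000e-04 -9.386e-01 -3.419e-01] rows 1.496753545322024 16.804528270636425
[0.3858498  0.2442424  0.18360444]
```

```bash
python3 -m crank '[[-0.01,0.02,-0.04,0.055,0,0,-0.3],[-0.027,0.05,-0.072,0.11,0,0,-0.3],[-0.027,0.1,-0.072,0.165,0,0,-0.3],[-0.027,0.15,-0.072,0.222,0.001,0,-0.3],[-0.027,0.17,-0.072,0.222,0.001,0,-0.3],[-0.027,0.17,-0.072,0.222,0.001,0,-0.3],[-0.027,0.17,-0.072,0.222,0.001,0,-0.3]]' 20
python3 - <<'E'
from h import *
st(); d,j=lidpose(40); plan(BAR-.1*d,d,j);plan(BAR,d,j)
T=wristT();np.save('T13.npy',T);cv2.imwrite('pics/w13.png',vision.camera('wrist'))
cv2.imwrite('pics/s13.png',vision.camera('side'))
I=vision.camera_info('wrist'); print(proj(I,BAR,T),proj(I,BAR+[.0036,.055,0],T))
E
```

```text
time: 15.98
position: [0.3883, 0.2578, 0.2101]
tool_rot: [0.301, -0.319, 0.662, -0.608]
ft_force: [9.7, 2.0, 8.2]
grip_width: 0.0304
t 15.97 pos [0.3883 0.2578 0.2101] w 0.0304 F [9.69 2.   8.2 ] q [ 0.591  0.346  2.193 -1.431  0.404  1.975]
[[-0.08   0.612  0.787]
 [-0.997 -0.058 -0.057]
 [ 0.011 -0.789  0.615]]
sign 1 shift [ 0.0269  0.0403 -0.0349] rot [ 0.0115 -0.0015  0.0055] rows 0.47754316772653455 0.2160558843168064
sign -1 shift [ 0.0269  0.0403 -0.0349] rot [-0.0087  0.9983  0.018 ] rows 0.47754316772653455 16.79786668346441
sign 1 shift [ 0.0234  0.2402 -0.0277] rot [ 0.0115 -0.0015  0.0055] rows 1.9429726235903837 0.2160558843168064
sign -1 shift [ 0.0234  0.2402 -0.0277] rot [-0.0087  0.9983  0.018 ] rows 1.9429726235903837 16.79786668346441
[304.9546841  258.52185267] [303.49226181 182.49664617]
```

View pics/w13.png

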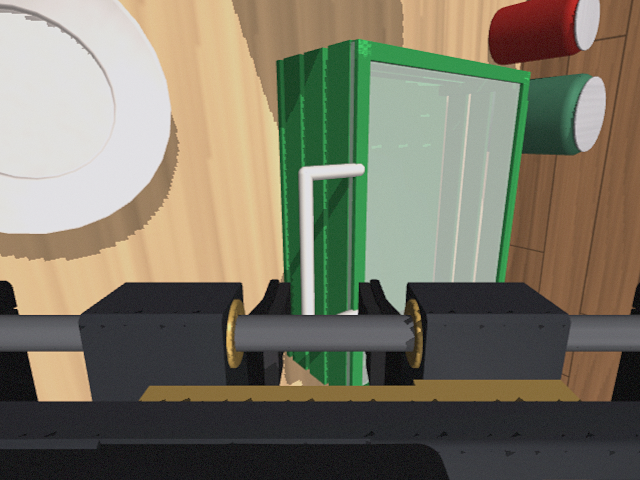

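View pics/s13.png

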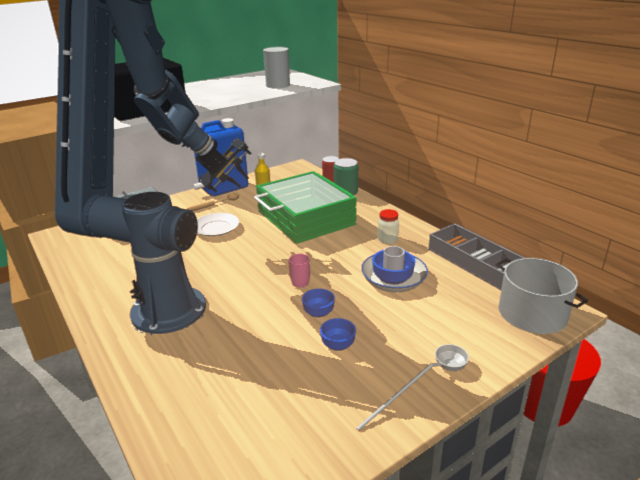

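The wrist came up against its q4 limit (tilting out of the arm's plane), so the pose was not reached. I'll re-plan with the tilt in the arm's plane (heading about 0.25 rad, 30°), pads still parallel to the bar. That keeps q4 near 0.

```bash
cat >> h.py <<'E'
def lp2(a,phi,yr=(.066,.998,0)):
    a=np.radians(a); d=np.array([np.sin(a)*np.cos(phi),np.sin(a)*np.sin(phi),-np.cos(a)])
    j=np.cross(yr,-d); j=j/np.linalg.norm(j); 
    if j[0]<0:j=-j
    return d,j
def plan2(p0,R0,pos,d,z):
    x=np.cross(d,z); Rt=R.from_matrix(np.c_[x,d,z]); rv=(R0.inv()*Rt).as_rotvec(); sh=R0.inv().apply(np.array(pos)-p0)
    print('shift',np.round(sh/.5,4),'rot',np.round(rv/np.pi,4),'rows',np.linalg.norm(sh)/.0625,np.degrees(np.linalg.norm(rv))/10.7)
E
python3 - <<'E'
from h import *
d0,j0=lidpose(40); R0=R.from_matrix(np.c_[np.cross(d0,j0),d0,j0]); p0=BAR-.1*d0
d,j=lp2(30,.25); print(d,j,BAR-.1*d)
plan2(p0,R0,[.421,.229,.269],[0,0,-1],[.998,-.066,0])
plan2(p0,R0,BAR-.1*d,d,j)
E
```

```text
[ 0.48445621  0.12370198 -0.8660254 ] [ 0.87476489 -0.05785018  0.48108185] [0.40155438 0.2276298  0.19360254]
shift [ 0.0258 -0.0845  0.1651] rot [-0.2222  0.      0.    ] rows 1.497540890905491 3.7383177570093475
shift [0.0311 0.0062 0.0385] rot [-0.0623  0.0049  0.0495] rows 0.3992229842380676 1.3416771270688306
```

```bash
python3 -m crank '[[0.026,-0.085,0.165,-0.222,0,0,-0.3],[0.026,-0.085,0.165,-0.222,0,0,-0.3],[0.026,-0.085,0.165,-0.222,0,0,-0.3],[0.026,-0.085,0.165,-0.222,0,0,-0.3],[0.026,-0.085,0.165,-0.222,0,0,-0.3],[0.026,-0.085,0.165,-0.222,0,0,-0.3],[0.026,-0.085,0.165,-0.222,0,0,-0.3],[0.026,-0.085,0.165,-0.222,0,0,-0.3]]' 20
python3 - <<'E'
from h import *
st(); d,j=lp2(30,.25); plan(BAR-.1*d,d,j)
E
```

```text
time: 17.08
position: [0.4283, 0.2419, 0.2954]
tool_rot: [-0.492, 0.524, -0.514, 0.469]
ft_force: [-0.8, -0.9, 0.6]
grip_width: 0.0303
t 17.07 pos [0.4283 0.2419 0.2954] w 0.0303 F [-0.76 -0.85  0.57] q [ 0.287  0.29   1.66  -0.002  1.227  0.365]
[[-0.077 -0.033  0.996]
 [-0.997 -0.011 -0.077]
 [ 0.014 -0.999 -0.032]]
sign 1 shift [ 0.0298  0.2055 -0.0445] rot [ 0.1696 -0.0157  0.0537] rows 1.6990852991125196 3.004009208092181
sign -1 shift [ 0.0298  0.2055 -0.0445] rot [-0.0819  0.9463  0.2589] rows 1.6990852991125196 16.562187482860075
```

```bash
python3 -m crank '[[0.005,0.03,-0.02,0.045,-0.004,0.014,-0.3],[0.01,0.06,-0.03,0.09,-0.008,0.028,-0.3],[0.02,0.11,-0.04,0.135,-0.012,0.042,-0.3],[0.03,0.16,-0.044,0.17,-0.016,0.054,-0.3],[0.03,0.205,-0.044,0.17,-0.016,0.054,-0.3],[0.03,0.205,-0.044,0.17,-0.016,0.054,-0.3],[0.03,0.205,-0.044,0.17,-0.016,0.054,-0.3]]' 20
python3 - <<'E'
from h import *
st(); d,j=lp2(30,.25); plan(BAR-.1*d,d,j); plan(BAR,d,j)
T=wristT();np.save('T14.npy',T);cv2.imwrite('pics/w14.png',vision.camera('wrist'))
I=vision.camera_info('wrist'); print(proj(I,BAR,T),proj(I,BAR+[.0036,.055,0],T))
E
```

```text
time: 17.95
position: [0.4001, 0.2297, 0.1948]
tool_rot: [-0.318, 0.397, -0.579, 0.637]
ft_force: [-0.3, 0.8, 0.3]
grip_width: 0.0305
t 17.95 pos [0.4001 0.2297 0.1948] w 0.0305 F [-0.32  0.82  0.32] q [ 0.289  0.306  2.239 -0.229  0.073  0.535]
[[ 0.014  0.486  0.874]
 [-0.99   0.127 -0.055]
 [-0.138 -0.865  0.483]]
sign 1 shift [0.0044 0.0029 0.0017] rot [-0.0004  0.0009 -0.0011] rows 0.04401448462688782 0.025089007379846158
sign -1 shift [0.0044 0.0029 0.0017] rot [-1.700e-03 -9.991e-01  7.000e-04] rows 0.04401448462688782 16.80654532529032
sign 1 shift [0.005  0.2029 0.0014] rot [-0.0004  0.0009 -0.0011] rows 1.6237242434095596 0.025089007379846158
sign -1 shift [0.005  0.2029 0.0014] rot [-1.700e-03 -9.991e-01  7.000e-04] rows 1.6237242434095596 16.80654532529032
[325.24451079 253.9212734 ] [325.50809651 171.22240962]
```

View pics/w14.png

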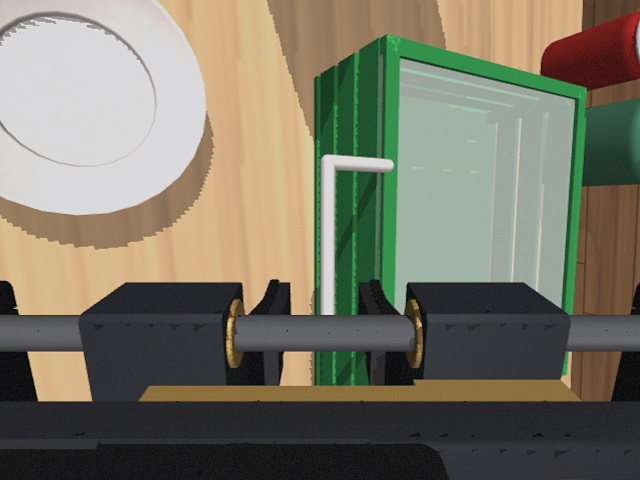

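The wrist is now near its other limit (q5=0.07). I'll fit the planar arm geometry from logged poses to choose a feasible tilt.

```bash
cat > kin.py <<'E'
from h import *
from scipy.optimize import least_squares
D=[([.2833,-.5563,.2356],.5285,1.4338,1.1814),([.4556,-.342,.2007],.498,1.611,1.032),([.459,-.3397,.0515],.726,1.704,.71),([.6169,-.2019,.2074],.59,1.402,1.145),([.411,-.111,.2044],.315,1.947,.881),([.4703,-.1099,.1738],.435,1.848,.858),([.6103,-.2605,.172],.652,1.385,1.108),([.4211,.2287,.2687],.289,1.747,1.106),([.4283,.2419,.2954],.29,1.66,1.227)]
LAT=.1115
def fk(x,q2,q3,q5):
    a,h,l2,l3,L=x; s=q2+q3; e=s+q5
    return np.array([a+l2*np.sin(q2)+l3*np.sin(s)+L*np.sin(e),h+l2*np.cos(q2)+l3*np.cos(s)+L*np.cos(e)])
def f(x): return np.concatenate([fk(x,*d[1:])-[np.sqrt(d[0][0]**2+d[0][1]**2-LAT**2),d[0][2]] for d in D])
X=least_squares(lambda x:np.r_[f(x),(x[0])*.01],[0,.3,.45,.45,.25]).x
def ik(r,z,alpha):
    a,h,l2,l3,L=X; al=np.radians(alpha)
    rw=r-L*np.sin(al)-a; zw=z+L*np.cos(al)-h; D2=rw*rw+zw*zw; c=(D2-l2*l2-l3*l3)/(2*l2*l3)
    if abs(c)>1: return None
    q3=np.arccos(c); q2=np.arctan2(rw,zw)-np.arctan2(l3*np.sin(q3),l2+l3*np.cos(q3)); return q2,q3,np.pi-al-q2-q3
E
python3 - <<'E'
from kin import *
print(X,np.abs(f(X)).max())
H=BAR[:2]+.295*np.array([.998,-.066]); 
for th in (0,10,20,30,40,45):
    t=np.radians(th); k=-.295*np.cos(t)+.006*np.sin(t); z=.101+.295*np.sin(t)+.006*np.cos(t); p=H+k*np.array([.998,-.066]); r=np.sqrt(p@p-LAT**2); q1=np.arctan2(p[1],p[0])-np.arcsin(LAT/np.hypot(*p))
    print(th,p,z,'q1',round(q1,3))
    for al in (0,10,15,20,25,30): print('   ',al,np.round(ik(r,z,al),3) if ik(r,z,al) else None)
E
```

```text
[-0.04651161 -0.26713596  0.57126286  0.38418451 -0.16458202] 0.02332641737871588
0 [0.45 0.24] 0.10700000000000001 q1 0.27
    0 [0.525 1.881 0.736]
    10 [0.557 1.803 0.607]
    15 [0.571 1.762 0.547]
    20 [0.584 1.72  0.489]
    25 [0.595 1.677 0.433]
    30 [0.605 1.634 0.378]
10 [0.45551255 0.23963544] 0.1581350589298177 q1 0.266
    0 [0.466 1.811 0.864]
    10 [0.503 1.733 0.731]
    15 [0.519 1.692 0.668]
    20 [0.534 1.649 0.609]
    25 [0.548 1.605 0.552]
    30 [0.561 1.561 0.497]
20 [0.46980311 0.23869038] 0.20753409800578773 q1 0.257
    0 [0.432 1.714 0.996]
    10 [0.472 1.635 0.86 ]
    15 [0.491 1.592 0.797]
    20 [0.508 1.548 0.737]
    25 [0.524 1.502 0.679]
    30 [0.54  1.455 0.624]
30 [0.49243746 0.23719351] 0.2536961524227066 q1 0.243
    0 [0.423 1.591 1.128]
    10 [0.467 1.509 0.991]
    15 [0.487 1.464 0.928]
    20 [0.507 1.417 0.868]
    25 [0.526 1.368 0.811]
    30 [0.544 1.318 0.756]
40 [0.52272787 0.23519034] 0.29521861151624296 q1 0.227
    0 [0.44  1.445 1.256]
    10 [0.488 1.359 1.121]
    15 [0.51  1.31  1.059]
    20 [0.533 1.259 1.   ]
    25 [0.555 1.205 0.945]
    30 [0.577 1.149 0.893]
45 [0.54046485 0.23401735] 0.3138391411371508 q1 0.218
    0 [0.458 1.365 1.319]
    10 [0.508 1.274 1.186]
    15 [0.532 1.223 1.125]
    20 [0.556 1.169 1.068]
    25 [0.58  1.111 1.014]
    30 [0.604 1.05  0.964]
```

```bash
cat > kin.py <<'E'
from h import *
from scipy.optimize import least_squares
D=[([.2833,-.5563,.2356],.5285,1.4338,1.1814),([.4556,-.342,.2007],.498,1.611,1.032),([.459,-.3397,.0515],.726,1.704,.71),([.6169,-.2019,.2074],.59,1.402,1.145),([.411,-.111,.2044],.315,1.947,.881),([.4703,-.1099,.1738],.435,1.848,.858),([.6103,-.2605,.172],.652,1.385,1.108),([.4211,.2287,.2687],.289,1.747,1.106),([.4283,.2419,.2954],.29,1.66,1.227),([.4001,.2297,.1948],.306,2.239,.073)]
LAT=.1115
def fk(x,q2,q3,q5):
    a,h,l2,l3,l4,L=x; s=q2+q3; e=s+q5
    return np.array([a+l2*np.sin(q2)+l3*np.sin(s)+l4*np.cos(s)+L*np.sin(e),h+l2*np.cos(q2)+l3*np.cos(s)-l4*np.sin(s)+L*np.cos(e)])
def f(x): return np.concatenate([fk(x,*d[1:])-[np.sqrt(d[0][0]**2+d[0][1]**2-LAT**2),d[0][2]] for d in D])
X=least_squares(lambda x:np.r_[f(x),(x[0])*.02],[0,.3,.45,.45,0,.25]).x
def ik(r,z,alpha,g=(.45,1.7)):
    al=np.radians(alpha)
    s=least_squares(lambda q:fk(X,q[0],q[1],np.pi-al-q[0]-q[1])-[r,z],g)
    return np.r_[s.x,np.pi-al-s.x.sum(),np.linalg.norm(s.fun)]
E
cat > lk.py <<'E'
from kin import *
print(X,np.abs(f(X)).max())
H=BAR[:2]+.295*np.array([.998,-.066]); 
for th in (0,15,30,45):
    t=np.radians(th); k=-.295*np.cos(t)+.006*np.sin(t); z=.101+.295*np.sin(t)+.006*np.cos(t); p=H+k*np.array([.998,-.066]); r=np.sqrt(p@p-LAT**2); q1=np.arctan2(p[1],p[0])-np.arcsin(LAT/np.hypot(*p))
    print(th,p,z,'q1',round(q1,3))
    for al in (0,10,15,20,25,30): print('   ',al,np.round(ik(r,z,al),3))
E
python3 lk.py
```

```text
[3.61634539e-04 2.72603598e-01 5.88390182e-01 3.91071263e-01
 1.14414947e-01 2.90133373e-01] 0.0003172605411657925
0 [0.45 0.24] 0.10700000000000001 q1 0.27
    0 [0.579 1.833 0.729 0.   ]
    10 [0.547 1.957 0.463 0.   ]
    15 [0.541 2.019 0.319 0.   ]
    20 [0.544 2.081 0.168 0.   ]
    25 [0.556 2.143 0.006 0.   ]
    30 [ 0.58   2.204 -0.166  0.   ]
15 [0.46158159 0.23923408] 0.18314717326297802 q1 0.262
    0 [0.463 1.75  0.929 0.   ]
    10 [0.413 1.871 0.682 0.   ]
    15 [0.396 1.933 0.551 0.   ]
    20 [0.385 1.995 0.412 0.   ]
    25 [0.382 2.057 0.266 0.   ]
    30 [0.388 2.119 0.111 0.   ]
30 [0.49243746 0.23719351] 0.2536961524227066 q1 0.243
    0 [0.401 1.61  1.13  0.   ]
    10 [0.34  1.731 0.896 0.   ]
    15 [0.314 1.793 0.773 0.   ]
    20 [0.294 1.855 0.644 0.   ]
    25 [0.279 1.917 0.509 0.   ]
    30 [0.27  1.979 0.368 0.   ]
45 [0.54046485 0.23401735] 0.3138391411371508 q1 0.218
    0 [0.4   1.429 1.312 0.   ]
    10 [0.33  1.554 1.082 0.   ]
    15 [0.3   1.618 0.962 0.   ]
    20 [0.274 1.681 0.838 0.   ]
    25 [0.251 1.745 0.709 0.   ]
    30 [0.234 1.809 0.575 0.   ]
```

The fit is good (0.3 mm). Plan: grasp at 10° tilt, then increase the tilt to 25° during the lift, which keeps q5 ≥ 0.46.

Run:
```python
from h import *
d,j=lp2(10,.25); print(BAR-.1*d); plan(BAR-.1*d,d,j)
```

```text
[0.43317501 0.23570388 0.20548078]
sign 1 shift [-0.0137  0.0154  0.0665] rot [-0.1071  0.0122 -0.0332] rows 0.5568723651003117 1.8982201633144968
sign -1 shift [-0.0137  0.0154  0.0665] rot [-0.0513 -0.9725  0.1654] rows 0.5568723651003117 16.617548044525545
```

```bash
python3 -m crank '[[-0.005,0.0,0.03,-0.05,0.006,-0.016,-0.3],[-0.014,0.015,0.066,-0.107,0.012,-0.033,-0.3],[-0.014,0.015,0.066,-0.107,0.012,-0.033,-0.3],[-0.014,0.015,0.066,-0.107,0.012,-0.033,-0.3],[-0.014,0.015,0.066,-0.107,0.012,-0.033,-0.3]]' 20
python3 - <<'E'
from h import *
st(); d,j=lp2(10,.25); plan(BAR,d,j)
T=wristT();np.save('T15.npy',T);im=vision.camera('wrist');cv2.imwrite('pics/w15.png',im)
I=vision.camera_info('wrist'); print(proj(I,BAR,T),proj(I,BAR+[.0036,.055,0],T))
hsv=cv2.cvtColor(im,cv2.COLOR_BGR2HSV)
for v in (160,200,240,270):
    r=hsv[v,300:370]; k=np.where((r[:,1]<40)&(r[:,2]>150))[0]+300
    if len(k): print(v,k.min(),k.max(),onz(I,(k.min()+k.max())/2,v,.107,T))
E
```

```text
time: 18.62
position: [0.4305, 0.2353, 0.2042]
tool_rot: [0.43, -0.484, 0.542, -0.536]
ft_force: [0.1, -1.0, -0.3]
grip_width: 0.0305
t 18.62 pos [0.4305 0.2353 0.2042] w 0.0305 F [ 0.09 -0.96 -0.27] q [ 0.274  0.343  1.915 -0.005  0.712  0.338]
[[-0.056  0.165  0.985]
 [-0.997  0.043 -0.064]
 [-0.053 -0.985  0.162]]
sign 1 shift [-0.0013  0.1983  0.0062] rot [0.0009 0.0003 0.0001] rows 1.5872980467663829 0.016219491314316426
sign -1 shift [-0.0013  0.1983  0.0062] rot [ 1.000e-04 -9.997e-01 -1.400e-03] rows 1.5872980467663829 16.817844896534147
[329.31055806 250.10479516] [329.62846825 165.90159431]
160 325 369 [0.46511631 0.29795721 0.107     ]
200 324 337 [0.45283994 0.27327095 0.107     ]
240 325 337 [0.45155982 0.24675923 0.107     ]
270 325 336 [0.44996382 0.2261585  0.107     ]
```

View pics/w15.png

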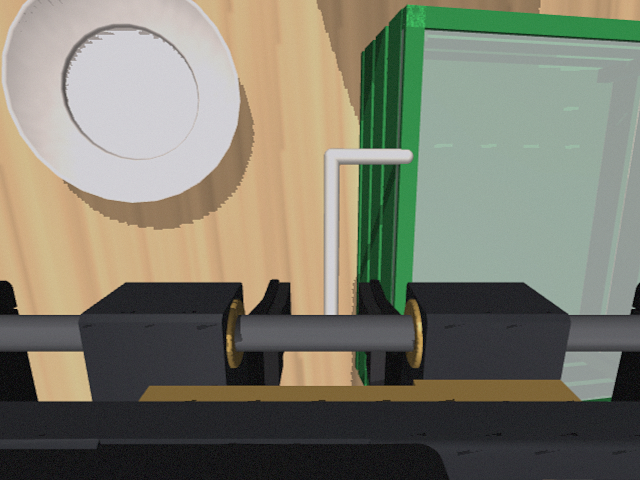

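The bar (u≈331) lies between the fingers, and its position is confirmed at (0.451,0.240). Descending and gripping.

```bash
python3 -m crank '[[0,0.04,0.007,0,0,0,-0.3],[0,0.09,0.008,0,0,0,-0.3],[0,0.14,0.008,0,0,0,-0.3],[0,0.18,0.008,0,0,0,-0.3],[0,0.198,0.008,0,0,0,-0.3],[0,0.198,0.008,0,0,0,-0.3]]' 20
python3 - <<'E'
from h import *
st()
T=wristT();im=vision.camera('wrist');cv2.imwrite('pics/w16.png',im)
E
```

```text
time: 19.42
position: [0.4511, 0.2392, 0.1067]
tool_rot: [0.43, -0.484, 0.542, -0.535]
ft_force: [-0.6, -0.5, -0.4]
grip_width: 0.0306
t 19.43 pos [0.4511 0.2392 0.1067] w 0.0306 F [-0.57 -0.49 -0.37] q [ 0.27   0.548  1.952 -0.006  0.471  0.337]
[[-0.057  0.164  0.985]
 [-0.997  0.042 -0.064]
 [-0.052 -0.986  0.161]]
```

View pics/w16.png

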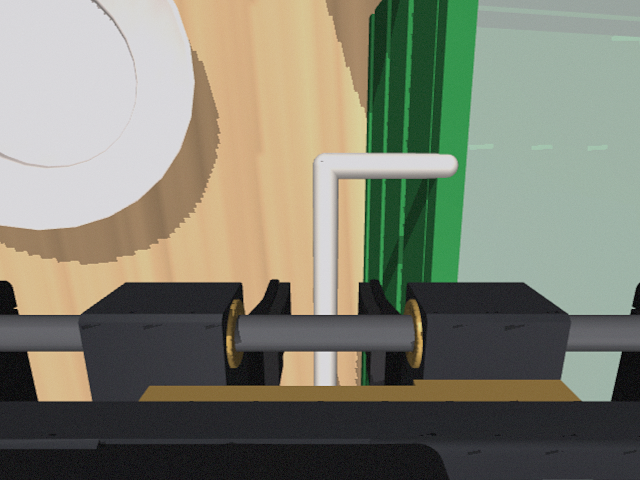

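```bash
python3 -m crank '[[0,0,0,0,0,0,-1],[0,0,0,0,0,0,-1],[0,0,0,0,0,0,-1],[0,0,0,0,0,0,-1]]' 20
cat > lift.py <<'E'
from h import *
import sys
st()
o=robot.get_obs(); R0=R.from_quat(o['tool_rot']); p0=np.array(o['position'])
xr=np.array([.998,-.066,0]); zz=np.array([0,0,1.])
def bar(t): return (-.295*np.cos(t)+.006*np.sin(t))*xr+(.101+.295*np.sin(t)+.006*np.cos(t))*zz
th0=float(sys.argv[1])
for th,al in [tuple(map(float,a.split(','))) for a in sys.argv[2:]]:
    p=p0+bar(np.radians(th))-bar(np.radians(th0)); d,j=lp2(al,.25); print(th,al,np.round(p,3),end=' '); plan2(p0,R0,p,d,j)
E
python3 lift.py 0 2,10 5,11 8,12 11,13 14,14 17,15 20,16 23,17 25,18 25,18
```

```text
time: 19.98
position: [0.4514, 0.2395, 0.1075]
tool_rot: [0.43, -0.484, 0.542, -0.536]
ft_force: [-2.6, 0.7, 4.7]
grip_width: 0.0092
t 19.98 pos [0.4514 0.2395 0.1075] w 0.0092 F [-2.63  0.68  4.68] q [ 0.27   0.547  1.952 -0.006  0.472  0.337]
[[-0.057  0.165  0.985]
 [-0.997  0.043 -0.065]
 [-0.053 -0.985  0.162]]
2.0 10.0 [0.452 0.239 0.118] shift [-0.0011 -0.0202  0.0041] rot [0.001  0.     0.0001] rows 0.16478483214504164 0.01754081133493592
5.0 11.0 [0.453 0.239 0.133] shift [-0.0027 -0.0501  0.0116] rot [ 0.0063 -0.0003  0.0018] rows 0.41185247957117715 0.11067158253445472
8.0 12.0 [0.455 0.239 0.148] shift [-0.0043 -0.0796  0.0206] rot [ 0.0116 -0.0006  0.0035] rows 0.6586382614073605 0.20425090958833317
11.0 13.0 [0.458 0.239 0.164] shift [-0.0058 -0.1086  0.0312] rot [ 0.0169 -0.001   0.0052] rows 0.9049732217798288 0.29788299393131135
14.0 14.0 [0.462 0.239 0.179] shift [-0.0074 -0.137   0.0432] rot [ 0.0222 -0.0013  0.0068] rows 1.1506887102315253 0.39155194078751
17.0 15.0 [0.466 0.238 0.193] shift [-0.0088 -0.1647  0.0568] rot [ 0.0275 -0.0018  0.0085] rows 1.3956164962262134 0.4852554314457038
20.0 16.0 [0.471 0.238 0.208] shift [-0.0103 -0.1917  0.0718] rot [ 0.0328 -0.0022  0.0102] rows 1.6395888833933845 0.5789937225273357
23.0 17.0 [0.477 0.238 0.222] shift [-0.0117 -0.2179  0.0881] rot [ 0.0381 -0.0027  0.0118] rows 1.8824388234421428 0.6727678326881437
25.0 18.0 [0.482 0.237 0.232] shift [-0.0126 -0.2348  0.0998] rot [ 0.0434 -0.0032  0.0135] rows 2.0436330500972746 0.7665790574511203
25.0 18.0 [0.482 0.237 0.232] shift [-0.0126 -0.2348  0.0998] rot [ 0.0434 -0.0032  0.0135] rows 2.0436330500972746 0.7665790574511203
```

```bash
python3 -m crank '[[-0.001,-0.02,0.004,0.001,0,0,-1],[-0.003,-0.05,0.0115,0.006,0,0.002,-1],[-0.004,-0.08,0.0205,0.0115,-0.001,0.0035,-1],[-0.006,-0.1085,0.031,0.017,-0.001,0.005,-1],[-0.007,-0.137,0.043,0.022,-0.001,0.007,-1],[-0.009,-0.1645,0.057,0.0275,-0.002,0.0085,-1],[-0.01,-0.1915,0.072,0.033,-0.002,0.01,-1],[-0.012,-0.218,0.088,0.038,-0.003,0.012,-1],[-0.0125,-0.235,0.1,0.0435,-0.003,0.0135,-1],[-0.0125,-0.235,0.1,0.0435,-0.003,0.0135,-1]]' 20
python3 lift.py 25 28,19 31,20 34,21 37,22 40,23 42,24 44,25 45,25
python3 - <<'E'
from h import *
cv2.imwrite('pics/s17.png',vision.camera('side')); cv2.imwrite('pics/w17.png',vision.camera('wrist'))
E
```

```text
time: 21.22
position: [0.4803, 0.2371, 0.2321]
tool_rot: [-0.385, 0.453, -0.56, 0.577]
ft_force: [-5.2, 2.5, 1.3]
grip_width: 0.0093
t 21.23 pos [0.4803 0.2371 0.2321] w 0.0093 F [-5.24  2.46  1.29] q [0.25  0.32  1.881 0.    0.628 0.301]
[[-0.038  0.298  0.954]
 [-0.995  0.076 -0.063]
 [-0.091 -0.952  0.294]]
28.0 19.0 [0.487 0.237 0.246] shift [-0.0021 -0.0218  0.0217] rot [ 0.0058 -0.0006  0.0018] rows 0.24717108902347537 0.10215955164946658
31.0 20.0 [0.495 0.236 0.259] shift [-0.0041 -0.0425  0.0446] rot [ 0.0111 -0.0012  0.0034] rows 0.4941747282283288 0.19608035642617289
34.0 21.0 [0.504 0.235 0.272] shift [-0.006  -0.062   0.0685] rot [ 0.0164 -0.0018  0.005 ] rows 0.7408417275835656 0.29004866858055983
37.0 22.0 [0.513 0.235 0.284] shift [-0.0077 -0.0802  0.0935] rot [ 0.0217 -0.0024  0.0066] rows 0.9870031151781359 0.3840650638842385
40.0 23.0 [0.523 0.234 0.296] shift [-0.0093 -0.097   0.1193] rot [ 0.027  -0.003   0.0083] rows 1.23249025252456 0.47813079191628793
42.0 24.0 [0.53  0.234 0.304] shift [-0.0104 -0.1075  0.137 ] rot [ 0.0324 -0.0037  0.0098] rows 1.3956906819425792 0.572247185971643
44.0 25.0 [0.537 0.233 0.311] shift [-0.0113 -0.1174  0.1551] rot [ 0.0377 -0.0044  0.0114] rows 1.5584669822881703 0.6664155705330574
45.0 25.0 [0.541 0.233 0.315] shift [-0.0118 -0.1221  0.1642] rot [ 0.0377 -0.0044  0.0114] rows 1.639680587080214 0.6664155705330574
```

View pics/s17.png

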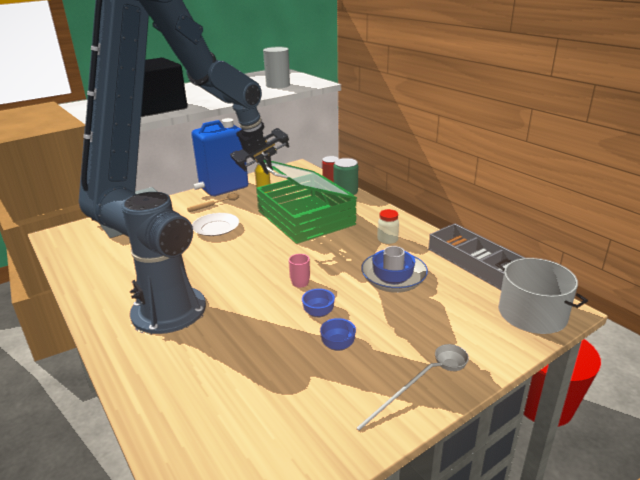

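View pics/w17.png

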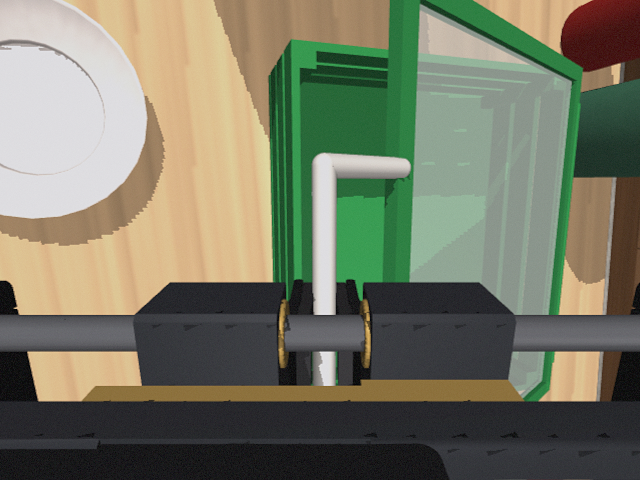

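The lid is at about 25° and firmly held, with a small side load. Continuing.

```bash
python3 -m crank '[[-0.002,-0.022,0.0215,0.006,0,0.002,-1],[-0.004,-0.0425,0.0445,0.011,-0.001,0.0035,-1],[-0.006,-0.062,0.0685,0.0165,-0.002,0.005,-1],[-0.008,-0.08,0.0935,0.0215,-0.002,0.0065,-1],[-0.009,-0.097,0.119,0.027,-0.003,0.008,-1],[-0.0105,-0.1075,0.137,0.0325,-0.004,0.01,-1],[-0.0115,-0.1175,0.155,0.0375,-0.004,0.0115,-1],[-0.012,-0.122,0.164,0.0375,-0.004,0.0115,-1],[-0.012,-0.122,0.164,0.0375,-0.004,0.0115,-1],[-0.012,-0.122,0.164,0.0375,-0.004,0.0115,-1]]' 20
python3 - <<'E'
from h import *
st()
cv2.imwrite('pics/s18.png',cv2.resize(vision.camera('side')[100:310,170:450],None,fx=2.8,fy=2.8)); cv2.imwrite('pics/w18.png',vision.camera('wrist'));cv2.imwrite('pics/t18.png',vision.camera('top'))
p=np.array(robot.get_obs()['position']); xr=np.array([.998,-.066]); H=np.array([.4512,.24])+.295*xr
k=(p[:2]-H)@xr; print('angle',np.degrees(np.arctan2(p[2]-.101,-k)-np.arctan2(.006,.295)),np.hypot(k,p[2]-.101), 'ideal',np.hypot(.295,.006))
E
```

```text
time: 22.58
position: [0.5416, 0.2326, 0.3152]
tool_rot: [-0.345, 0.421, -0.574, 0.612]
ft_force: [-6.1, -2.5, 5.1]
grip_width: 0.009
t 22.57 pos [0.5416 0.2326 0.3152] w 0.009 F [-6.06 -2.49  5.12] q [0.208 0.248 1.747 0.025 0.71  0.231]
[[-0.013  0.411  0.911]
 [-0.993  0.104 -0.061]
 [-0.119 -0.906  0.407]]
angle 45.168631063685304 0.29609554218484263 ideal 0.2950610106401725
```

View pics/s18.png

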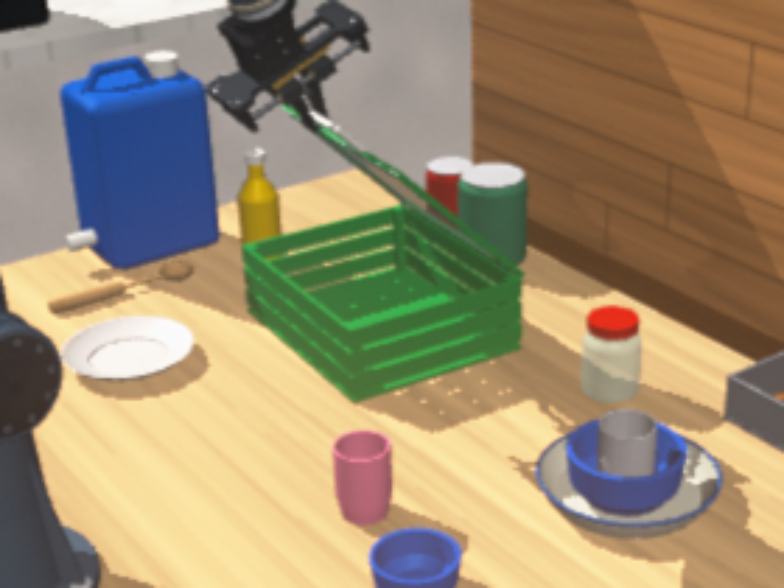

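View pics/w18.png

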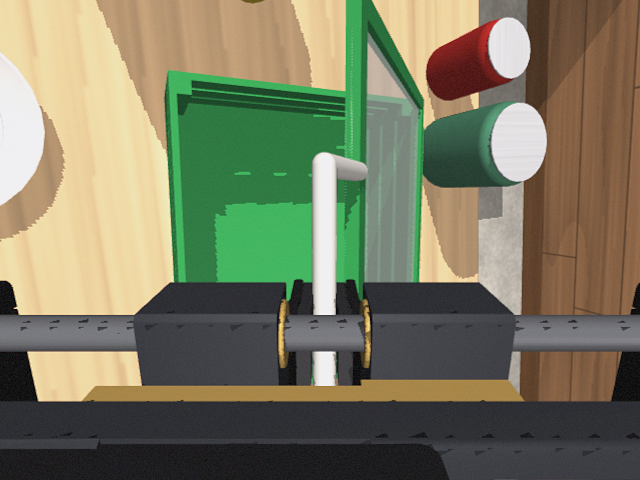

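View pics/t18.png

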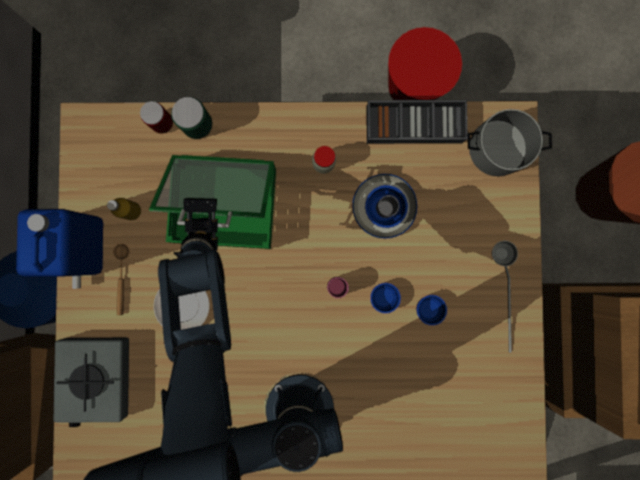

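The lid stands at about 45°. The bar is between the fingers, the nest is intact at (385,205) in the top view, and the bystanders are in place. Settle check, then hand in.

```bash
python3 -m crank '[[0,0,0,0,0,0,-1],[0,0,0,0,0,0,-1],[0,0,0,0,0,0,-1],[0,0,0,0,0,0,-1]]' 20
python3 -m crank '[[0,0,0,0,0,0,-1],[0,0,0,0,0,0,-1],[0,0,0,0,0,0,-1],[0,0,0,0,0,0,-1]]' 20
python3 - <<'E'
from h import *
o=robot.get_obs(); st(); print(np.round(o['joint_velocities'],4))
p=np.array(o['position']); xr=np.array([.998,-.066]); H=np.array([.4512,.24])+.295*xr
k=(p[:2]-H)@xr; print('angle',np.degrees(np.arctan2(p[2]-.101,-k)-np.arctan2(.006,.295)))
print(robot.hand_in())
E
```

```text
time: 23.22
position: [0.5416, 0.2326, 0.3152]
tool_rot: [-0.345, 0.421, -0.574, 0.612]
ft_force: [-6.6, -1.6, 4.8]
grip_width: 0.0093
time: 23.72
position: [0.5415, 0.2326, 0.3152]
tool_rot: [-0.345, 0.421, -0.574, 0.612]
ft_force: [-5.6, -2.3, 5.2]
grip_width: 0.0089
t 23.73 pos [0.5415 0.2326 0.3152] w 0.0089 F [-5.63 -2.31  5.17] q [0.208 0.248 1.747 0.025 0.71  0.231]
[[-0.013  0.411  0.911]
 [-0.993  0.104 -0.061]
 [-0.119 -0.906  0.407]]
[ 0.0001  0.002   0.0009  0.0005 -0.0012  0.    ]
angle 45.167249401259525
the job is handed in; nothing more can be done
None
```

The three vessels are nested on the plank and I handed the job in at 23.7 s, with the gripper still holding the lid at about 45 degrees. With the lid still shut, I put the bowl in the dish (centres about 5 mm apart). The cup went in the bowl (about 3 mm apart), upright and let go. Then I gripped the lid bar with 20 N and raised it.

**Last checks:**
- **Lid:** 45.2° worked out from the tool position; the lid angle itself can't be read. The tool moved no more than 0.1 mm over the last second, the fingers were closed on the bar at 9 mm, and the wrist read about 8 N.
- **Nest and bystanders:** the side and top pictures showed the nest intact and upright. The plate, ladle, soap bottle, jar and spoon looked unmoved, but I judged that by eye and did not measure it.

**What went wrong or disagreed:**
- My first tilted approach to the bar pushed joint 4 to its limit: it read -1.431 against a stated -1.43, with about 13 N at the wrist. I backed off and re-planned with less tilt. The arm kept working normally, but I can't tell whether that reading counted as passing the joint's range.
- The top and wrist cameras disagreed by about 2 to 5 mm on positions. I used the wrist camera, and both vessels and the bar were gripped first time.

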